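# Load the mixing paddles into the wash tank

## Robot

A 6-joint arm with a two-finger parallel gripper is mounted at the origin on the work surface. World frame = base frame: x ahead of the robot, y to its left, z up, the work surface at z = 0. Lengths are in m, angles in rad, forces in N, time in s.
With the tool pointing down it reaches from about 0.25 to 0.775 m from the base axis. Payload 4 kg.
Tool frame: the origin (TCP) lies at the centre of the arm's flange, where the gripper is bolted on; the fingertips stand 199 mm ahead of it and the grasp point (between the pads) lies 180 mm ahead of it (robot.tcp_to_tips is the z of the fingertips in the tool frame, in m); z points along the fingers, y is the line along which they close (so a half turn about z gives the same grasp; the last joint's range is limited). The gripper opens to 94 mm and grips with 3 to 60 N. Pads are 16 mm wide; open, the fingers measure 119 mm over their backs; the gripper's body (75 mm by 177 mm) begins 78 mm behind the grasp point.
Start: joints at [-1.449, 0.087, 1.371, -0, 1.684, -0.103], TCP at [0.123, -0.536, 0.405] pointing down, gripper open.
Joint ranges: [-3.1, 3.1], [-0.76, 2.03], [0.27, 2.55], [-1.08, 4.22], [0.17, 2.65], [-2.57, 2.57]. Speed limits (rad/s): [2.79, 2.79, 3.14, 3.14, 3.14, 3.14].

## Interface

Orientations are given as [roll, pitch, yaw] about the fixed x, y, z axes, in that order (R = Rz(yaw) Ry(pitch) Rx(roll)).
In Python, from bench import robot gives the robot as it stands.
- The arm moves only by the tool play_rows, never from a script. Its arguments are lists of equal length, an entry for each row: "translation": the shift along the tool's x, y, z scaled (see below), a list of three; "twist": the turn, a rotation vector about the tool's x, y, z scaled (see below), a list of three; "gripper": the opening, from -1 (shut) to 1 (fully open). A call has 1 to 8 rows; each row shifts and turns the commanded pose from where the row before left it, along the tool's axes as they then stand; what a row does not reach is not made up. The controller multiplies each number of a shift by 0.04 m and each number of a turn by 0.1 rad. A row lasts 1/10 s, in which the tool goes at most 50 mm and 8.59 degrees, less where a joint would pass 70% of its speed; a pose out of reach is approached as far as the arm can. A call with a number of a shift or a turn outside -1 to 1 is refused whole. A call with a gripper value outside its range is refused whole. The fingers move at their own pace and stop on an object; the grip force is fixed at half the most. Time passes only in rows, so rows that do not move let the fingers close. It gives the time, the measured TCP pose, the force, the opening and the grip force at its end, in the units of the state.
- robot.get_obs(): the state, without advancing time (a new reading comes with each control period).
- robot.snapshot(name): name is "scene" or "top" or "wrist"; returns the picture (384x512x3 uint8, red, green, blue); there is no depth.
- robot.camera_model(name): a dict with "camera_matrix" (3x3 intrinsics, pixels), "rvec" (rotation vector, rad) and "tvec" (3), from world to camera coordinates, as OpenCV has them. Camera axes: x right, y down, z forward; pixel columns grow to the right and rows downward; lengths in m; the calibration is good to about 2 mm. A picture is of the moment at which its call begins: read the wrist's pose just before it. camera_model takes no time and is no camera call; for the wrist camera it gives the pose at the moment of the call.
- robot.close_job(): hands the job in; it is judged then, once.
Trained networks look in the newest picture that a camera, given by its name, has taken for a name from the list of things; names that differ only in an ending like _2 or _b are one class to them, and where a whole thing is asked for, a point or a joint stands for the part that bears it (a point fixed in the world has none). Each returns a list of dicts, best first, with "score" (0 to 1); they miss things now and then, are a little off and sometimes report something else, mostly with a low value. They report only what shows in the picture. A call takes as long as a camera call. They do not tell look-alikes from the thing itself.
- robot.recognise(name, camera): "centre" ([x, y, z] in m, in world coordinates, good to about 4 mm: the middle of the surface that is visible of it).
- robot.spot_point(name, camera): "centre" ([x, y, z] in m, in world coordinates, good to about 4 mm: a listed point, or the origin of a listed thing).
The state is a dict: "time": time; "joint_positions": joint angles; "qvel": joint speeds; "joint_torque": joint torques, N m; "tool_pos": TCP position; "ee_rot": TCP orientation; "wrist_force": force on the tool from outside, world axes, zero at the start; "wrist_torque": the same for the moment, N m; "width": finger opening in m; "finger_force": force on a finger pad.
Only numpy, scipy, OpenCV 4.12 (cv2) and the standard library are available. Lean on these libraries where they do the work, as an engineer would, in place of code of your own. Each camera call takes 0.05 s, during which the arm holds its last target. There are 200 camera calls.

## Task

Switch the wash tank's isolator off, then load the mixing paddles one at a time, widest blade first and slimmest last: lay each on the sloping rest, blade end against the stop, let go and take it afresh at the new angle, and stand it blade down on the floor of a tank slot. When all of them stand in the tank, switch the isolator on; do not handle a paddle while it is on, and leave the tin, cup, bottle and tape where they are.

Things in the scene. Friction and masses are not known exactly. Their poses are not given: they have to be found in the camera images.
- paddle_wide: mixing paddle 200 mm long, 170 g: aluminium blade 60 mm wide, 100 long, 4 thick; beech handle 100 mm long, 24 square. Lies on its flat face (blade and handle flush). Origin: mid-length on that flat face; balances within 15 mm of it. x points from blade to handle, z out of the flat face into the paddle. May be absent
- paddle_wide_tip (a point): centre of that paddle's blade end, 100 mm from its origin
- paddle_mid: mixing paddle 200 mm long, 154 g: aluminium blade 44 mm wide, 100 long, 4 thick; beech handle 100 mm long, 24 square. Lies on its flat face (blade and handle flush). Origin: mid-length on that flat face; balances within 15 mm of it. x points from blade to handle, z out of the flat face into the paddle. May be absent
- paddle_mid_tip (a point): centre of that paddle's blade end, 100 mm from its origin
- paddle_slim: mixing paddle 200 mm long, 138 g: aluminium blade 28 mm wide, 100 long, 4 thick; beech handle 100 mm long, 24 square. Lies on its flat face (blade and handle flush). Origin: mid-length on that flat face; balances within 15 mm of it. x points from blade to handle, z out of the flat face into the paddle. May be absent
- paddle_slim_tip (a point): centre of that paddle's blade end, 100 mm from its origin
- rest: fixed steel rest sloping at 45 degrees, foot plate 160 x 110 mm, origin under it at bench height; its x points level from the low end to the raised end. Bed: 100 mm long, 80 mm between cheeks that rise 22 mm; end stop 28 mm high at its low end (70 mm behind the origin, 30 mm up). Then a rib 12 mm wide and 25 mm deep runs from 100 to 165 mm up the slope, so fingers can straddle the handle
- rest_seat (a point): point on the sloping surface 100 mm up the slope from the stop, midway across: a paddle lying home (flat face on the slope, blade end at the stop, handle end up, its x along the slope) has its origin here; the point's axes are the rest's
- tank: fixed steel wash tank, 190 mm long (its x), 100 mm wide (its y), 98 mm high, open on top, origin under its centre. Three slots in a row along x, each 38 mm in x by 76 mm in y, floor 8 mm up; blades stand with their width along y. A standing handle sticks out 110 mm and may lean a little. Any paddle fits any slot; a slot has room for one
- slot0 (a point): centre of the floor of tank slot 0 (slots are 55 mm apart along the tank's x, slot 0 at the -x end)
- slot1 (a point): centre of the floor of tank slot 1
- slot2 (a point): centre of the floor of tank slot 2
- isolator (a joint): angle of the isolator handle: 0 OFF (leaning 0.6 rad from upright to the box's -x, over the white plate), 1.2 ON (leaning 0.6 rad to its +x, over the black plate, where the cable gland is). Weighted over-centre handle: upright at 0.6, it falls to the side it is pushed to and stays; 1 to 2 N at the grip moves it
- isolator_grip (a point): centre of the isolator handle's cross-grip, a black cylinder 28 mm thick and 60 mm long lying level across the swing direction, 80 mm from the pivot on a 12 x 16 mm steel arm
- isolator_box: fixed grey isolator box, 150 mm long (x, the swing direction) by 90 mm by 50 mm high, origin under its centre; the handle's pivot is 60 mm above the origin, with a 30 mm high bracket plate on each side of it (at y = 30 and -30 mm, 50 mm long)
- paint_tin: bystander: closed paint tin, 90 mm across, 110 mm high, origin under its centre
- mix_cup: bystander: white mixing cup, 76 mm across, 95 mm high, origin under its centre
- water_bottle: bystander: clear bottle, 64 mm across, 150 mm high, origin under its centre
- tape_roll: bystander: roll of masking tape lying flat, 100 mm across, 25 mm high, origin under its centre
There are look-alikes about, which are no part of the job. What is shaped like the paddle_mid but black or yellow is not meant.

How it is judged:
By the outcome, as a careful person would: the job done as asked, in the order asked, and still so for the second after the job is handed in, with the robot touching nothing.
Of paddle_wide, paddle_mid, paddle_slim only 2 to 3 are there at a start; the rules pass over those that are not, and their reading is None.
At some moment in a run one of paddle_wide, paddle_mid, paddle_slim may be knocked a few centimetres aside while the robot is not near it.
It also fails if it takes over 210 s, if anything falls off the work surface, if the arm or the gripper's body presses on something with over 40 N, if the wrist force passes 120 N, or if a joint passes its speed limit or range.

## Working session

There is one attempt and no reset: what is moved stays moved. The work goes in short steps, Python scripts to look and compute and a tool call to move; the robot and the scene stay as the last step left them, time stands still between calls to the robot, and variables do not carry over. Pictures are saved under pics/ and viewed, at most 14 in all, crops included, and the job is handed in when it is done.

Besides the shell and the picture viewer there is one more tool, called as name(argument=value, ...) on one line, values as JSON. play_rows: Moves the arm, as the interface text tells. Its arguments: {"type":"object","properties":{"translation":{"type":"array","items":{"type":"array","items":{"type":"number","minimum":-1,"maximum":1}}},"twist":{"type":"array","items":{"type":"array","items":{"type":"number","minimum":-1,"maximum":1}}},"gripper":{"type":"array","items":{"type":"number"}}},"required":["translation","twist","gripper"]}

```bash
ls; mkdir -p pics; cat > a.py <<'E'
from bench import robot
import cv2,numpy as np
from scipy.spatial.transform import Rotation as R
def save(cam,n):
    im=robot.snapshot(cam); cv2.imwrite(f'pics/{n}.png',cv2.cvtColor(im,cv2.COLOR_RGB2BGR)); return im
E
python3 - <<'E'
from a import *
print(robot.get_obs())
a=save('scene','s0');b=save('top','t0')
for n in ['paddle_wide','paddle_mid','paddle_slim','paddle_wide_tip','paddle_mid_tip','paddle_slim_tip','rest','rest_seat','tank','slot0','slot2','isolator_grip','isolator_box']:
    for c in ['top','scene']:
        print(n,c,[(np.round(d['centre'],3).tolist(),round(d['score'],2)) for d in robot.spot_point(n,c)][:4])
E
```

```text
pics
{'time': 0.0, 'joint_positions': array([-1.44907085e+00,  8.79407216e-02,  1.37221890e+00, -7.67772168e-06,
        1.68357661e+00, -1.03049379e-01]), 'qvel': array([ 0.00079746, -0.00065339,  0.00075311, -0.0007991 ,  0.00057684,
       -0.00154824]), 'joint_torque': array([-1.39872256e-03, -3.40186143e+01, -3.02427685e+01,  7.17724487e-02,
        3.32691742e-02, -1.85771105e-04]), 'tool_pos': array([ 0.12259624, -0.53605273,  0.40352945]), 'ee_rot': array([-3.13945967e+00, -2.12912554e-04,  2.24773775e-01]), 'wrist_force': array([0.22264285, 0.00981494, 0.38879607]), 'wrist_torque': array([ 0.00011175,  0.0498466 , -0.00147866]), 'finger_force': 0.0, 'width': 0.09424821721762888}
paddle_wide top [([0.627, 0.254, 0.001], 0.94)]
paddle_wide scene [([0.623, 0.254, 0.001], 0.65)]
paddle_mid top [([0.423, 0.234, 0.001], 0.97), ([0.806, 0.236, 0.002], 0.82), ([0.27, -0.254, -0.0], 0.68)]
paddle_mid scene [([0.274, -0.252, -0.0], 0.95), ([0.808, 0.23, -0.0], 0.85), ([0.659, -0.009, 0.002], 0.27)]
paddle_slim top [([0.534, 0.258, 0.005], 0.78)]
paddle_slim scene [([0.528, 0.259, -0.0
[... 898 characters left out ...]
e [([0.486, -0.328, 0.001], 0.88)]
slot0 top [([0.475, -0.383, 0.008], 0.9), ([0.496, -0.275, 0.013], 0.77), ([0.493, -0.327, 0.007], 0.62)]
slot0 scene [([0.48, -0.382, 0.006], 0.91), ([0.491, -0.326, 0.007], 0.78), ([0.501, -0.275, 0.005], 0.57)]
slot2 top [([0.475, -0.383, 0.008], 0.9), ([0.496, -0.275, 0.013], 0.77), ([0.493, -0.327, 0.007], 0.62)]
slot2 scene [([0.48, -0.382, 0.006], 0.91), ([0.491, -0.326, 0.007], 0.78), ([0.501, -0.275, 0.005], 0.57)]
isolator_grip top [([0.669, -0.128, 0.124], 0.76)]
isolator_grip scene [([0.666, -0.128, 0.127], 0.62)]
isolator_box top [([0.668, -0.173, -0.002], 0.76), ([0.498, -0.274, 0.01], 0.65)]
isolator_box scene [([0.666, -0.172, -0.004], 0.6)]
```

View pics/s0.png

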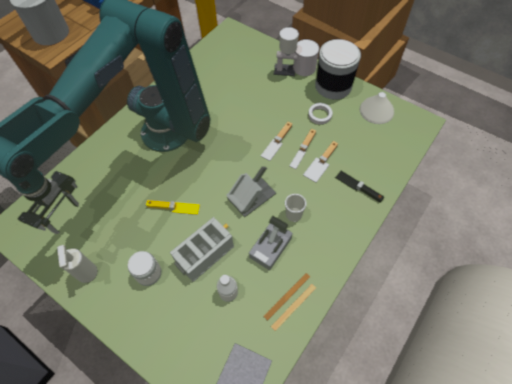

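View pics/t0.png

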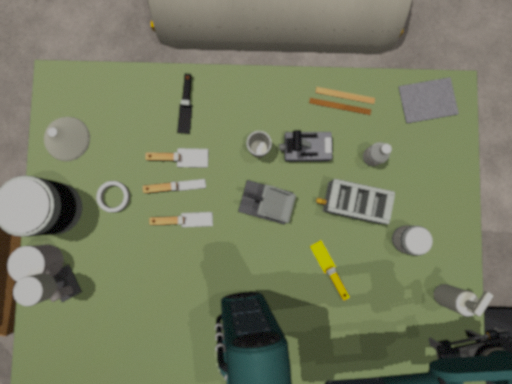

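The scene picture shows three beech-handled paddles, left of the rest. A yellow look-alike lies at (172,208) and a black one at (360,186). In the top picture the wide, slim and mid paddles are at (178,157), (174,186) and (181,220), the rest at (267,202), the tank at (360,202) and the isolator at (308,146), leaning left.

```bash
python3 - <<'E'
import cv2,numpy as np
t=cv2.imread('pics/t0.png');s=cv2.imread('pics/s0.png')
a=cv2.resize(t[120:240,220:400],(800,533),interpolation=3)[:, :]
a=cv2.resize(t[125:235,235:400],(450,300),interpolation=3)
b=cv2.resize(s[155:285,165:315],(346,300),interpolation=3)
c=cv2.resize(t[140:240,140:240],(300,300),interpolation=3)
d=cv2.resize(s[115:190,255:345],(360,300),interpolation=3)
top=np.hstack([a,b]);bot=np.hstack([c,d]);bot=np.pad(bot,((0,0),(0,top.shape[1]-bot.shape[1]),(0,0)))
cv2.imwrite('pics/c0.png',np.vstack([top,bot]))
E
```

```text
(no output)
```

View pics/c0.png

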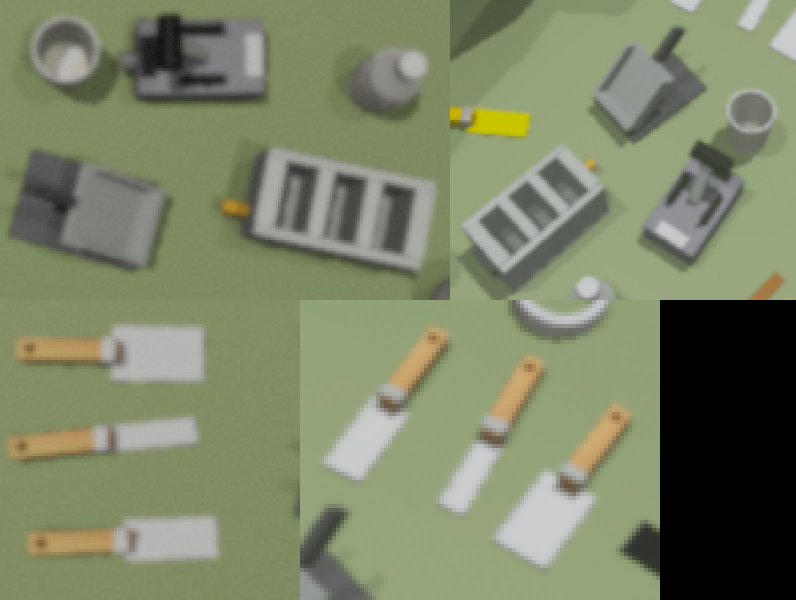

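The crop shows the isolator leaning left over the black plate (cable gland side), so it is ON and OFF lies towards -y. The rest's rib end faces left (+y) and its stop right. The tank slots run roughly along y.

```bash
cat >> a.py <<'E'
def pose(): 
    o=robot.get_obs(); return np.array(o['tool_pos']),R.from_euler('xyz',o['ee_rot'])
def rows(wps,smax=0.95,p0=None):
    """wps: list of (pos, Rotation[, maxstep scale]); prints rows in tool units from the measured pose"""
    p,q=pose() if p0 is None else p0
    T=[]
    for w in wps:
        tp,tq=w[0],w[1]; sm=w[2] if len(w)>2 else smax
        p=np.array(p)
        d=(q.inv()).apply(np.array(tp)-p)/.04; r=(q.inv()*tq).as_rotvec()/.1
        n=max(1,int(np.ceil(max(np.abs(d).max(),np.linalg.norm(d)*.04/.048,np.linalg.norm(r))/sm-1e-6)))
        key=[(p+(np.array(tp)-p)*k/n, q*R.from_rotvec((q.inv()*tq).as_rotvec()*k/n)) for k in range(1,n+1)]
        for kp,kq in key:
            d=np.clip(np.round(q.inv().apply(kp-p)/.04,2),-1,1); r=np.clip(np.round((q.inv()*kq).as_rotvec()/.1,2),-1,1)
            p=p+q.apply(d*.04); q=q*R.from_rotvec(r*.1); T.append((d,r))
    f=lambda v:'['+','.join('%g'%(x+0.) for x in v)+']'
    for i in range(0,len(T),8):
        c=T[i:i+8]; print(len(c),'T [',','.join(f(d) for d,r in c),']\n  W [',','.join(f(r) for d,r in c),']')
    print('end',np.round(p,4),np.round(q.as_euler('xyz'),3))
DOWN=lambda yaw:R.from_euler('xyz',[np.pi,0,yaw])
E
python3 - <<'E'
from a import *
p,q=pose(); m=robot.camera_model('wrist'); Rc=cv2.Rodrigues(np.array(m['rvec']))[0]; c=-Rc.T@np.array(m['tvec']).ravel()
print('cam in tool',q.inv().apply(c-p), 'axis in tool',q.inv().apply(Rc[2]),'x',q.inv().apply(Rc[0]),np.array(m['camera_matrix']))
for n in ['mix_cup','water_bottle','paint_tin','tape_roll']:
    print(n,[(np.round(d['centre'],3).tolist(),round(d['score'],2)) for d in robot.spot_point(n,'top')][:3])
rows([([.40,-.17,.42],DOWN(0.225+1.2))])
E
```

```text
cam in tool [ 7.54044963e-02 -4.02110048e-05  2.02824870e-02] axis in tool [-2.62878330e-01  8.10537420e-04  9.64828651e-01] x [ 1.09470998e-03  9.99999254e-01 -5.41817746e-04] [[295.8671322    0.         253.715477  ]
 [  0.         295.8671322  189.24658267]
 [  0.           0.           1.        ]]
mix_cup [([0.661, -0.013, 0.004], 0.58), ([0.531, 0.257, 0.002], 0.3)]
water_bottle [([0.642, -0.393, -0.001], 0.73)]
paint_tin [([0.53, 0.259, 0.003], 0.42)]
tape_roll [([0.491, 0.454, 0.002], 0.71), ([0.627, 0.152, 0.002], 0.54)]
8 T [ [0.68,-0.57,-0.03],[0.72,-0.5,-0.03],[0.77,-0.43,-0.03],[0.81,-0.36,-0.03],[0.84,-0.29,-0.03],[0.86,-0.21,-0.03],[0.87,-0.12,-0.03],[0.88,-0.05,-0.03] ]
  W [ [0,0,-0.92],[0,0,-0.93],[0,0,-0.92],[0,0,-0.92],[0,0,-0.93],[0,0,-0.92],[0,0,-0.92],[0,0,-0.93] ]
5 T [ [0.88,0.04,-0.03],[0.88,0.12,-0.02],[0.86,0.19,-0.03],[0.84,0.28,-0.03],[0.81,0.35,-0.03] ]
  W [ [0,0,-0.92],[0,0,-0.92],[0,0,-0.93],[0,0,-0.92],[0,0,-0.92] ]
end [ 0.3999 -0.17    0.4199] [3.142 0.    1.425]
```

play_rows(translation=[[0.68,-0.57,-0.03],[0.72,-0.5,-0.03],[0.77,-0.43,-0.03],[0.81,-0.36,-0.03],[0.84,-0.29,-0.03],[0.86,-0.21,-0.03],[0.87,-0.12,-0.03],[0.88,-0.05,-0.03]], twist=[[0,0,-0.92],[0,0,-0.93],[0,0,-0.92],[0,0,-0.92],[0,0,-0.93],[0,0,-0.92],[0,0,-0.92],[0,0,-0.93]], gripper=[-1,-1,-1,-1,-1,-1,-1,-1])

```text
time: 2.4
tool_pos: [0.2938, -0.3095, 0.4145]
ee_rot: [3.141, 0.0, 0.967]
wrist_force: [0.2, 0.3, 0.8]
width: 0.0333
finger_force: 0.0
```

play_rows(translation=[[0.88,0.04,-0.03],[0.88,0.12,-0.02],[0.86,0.19,-0.03],[0.84,0.28,-0.03],[0.81,0.35,-0.03],[0,0,0],[0,0,0]], twist=[[0,0,-0.92],[0,0,-0.92],[0,0,-0.93],[0,0,-0.92],[0,0,-0.92],[0,0,0],[0,0,0]], gripper=[-1,-1,-1,-1,-1,-1,-1])

```text
time: 3.1
tool_pos: [0.4001, -0.1696, 0.4199]
ee_rot: [-3.141, 0.001, 1.426]
wrist_force: [0.1, -0.5, 0.2]
width: 0.0005
finger_force: 0.0
```

```bash
python3 - <<'E'
from a import *
print(pose()[0],robot.get_obs()['ee_rot'])
save('wrist','w0')
m=robot.camera_model('wrist'); np.save('w0.npy',np.hstack([np.array(m['rvec']).ravel(),np.array(m['tvec']).ravel()]))
for n in ['rest','rest_seat','slot0','tank','isolator_grip','isolator_box']:
    print(n,[(np.round(d['centre'],3).tolist(),round(d['score'],2)) for d in robot.spot_point(n,'wrist')][:4])
E
```

```text
[ 0.40005165 -0.16957287  0.41993796] [-3.14141384e+00  7.50383840e-04  1.42585831e+00]
rest [([0.486, -0.027, -0.001], 0.55)]
rest_seat [([0.485, -0.031, 0.096], 0.83)]
slot0 []
tank [([0.488, -0.326, -0.002], 0.7), ([0.485, -0.03, 0.097], 0.39)]
isolator_grip []
isolator_box [([0.667, -0.177, -0.002], 0.74)]
```

View pics/w0.png

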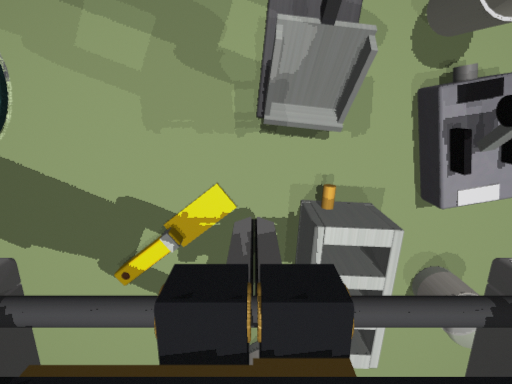

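The wrist picture shows the rest's bed between about (270,20) and (375,40), with its stop along (265,122)-(341,127). The tank rim starts at (300,203)-(405,235), and the isolator is at right with its white plate at (478,195). I'll fit poses by overlaying models.

```bash
cat > ov.py <<'E'
from a import *
def proj(P,cam,rt=None):
    m=robot.camera_model(cam); rv,tv=(m['rvec'],m['tvec']) if rt is None else (rt[:3],rt[3:])
    return cv2.projectPoints(np.array(P,float).reshape(-1,3),np.array(rv,float),np.array(tv,float),np.array(m['camera_matrix']),None)[0].reshape(-1,2)
def place(P,x,y,yaw): return R.from_euler('z',yaw).apply(np.array(P,float))+[x,y,0]
k=.5**.5
def sl(s,y,n): return [-.070+k*s-k*n,y,.030+k*s+k*n]
REST=[[sl(0,.04,0),sl(.1,.04,0),sl(.1,-.04,0),sl(0,-.04,0),sl(0,.04,0)],[sl(0,.04,.022),sl(.1,.04,.022)],[sl(0,-.04,.022),sl(.1,-.04,.022)],[sl(0,.04,.028),sl(0,-.04,.028)],[sl(.1,.006,0),sl(.165,.006,0),sl(.165,-.006,0),sl(.1,-.006,0)],[[-.08,-.055,0],[.08,-.055,0],[.08,.055,0],[-.08,.055,0],[-.08,-.055,0]]]
TANK=[[[-.095,-.05,.098],[.095,-.05,.098],[.095,.05,.098],[-.095,.05,.098],[-.095,-.05,.098]]]+[[[c+a,b,.098] for a,b in [(-.019,-.038),(.019,-.038),(.019,.038),(-.019,.038),(-.019,-.038)]] for c in (-.055,0,.055)]+[[[c,0,.008],[c,0,.01]] for c in (-.055,0,.055)]
def draw(im,model,pose,cam,rt,sc,off,col):
    for L in model:
        u=(proj(place(L,*pose),cam,rt)-off)*sc
        cv2.polylines(im,[np.round(u).astype(int).reshape(-1,1,2)],False,col,1)
E
cat > fit.py <<'E'
from ov import *
import sys
rp=eval(sys.argv[1]);tp=eval(sys.argv[2]);rt=np.load('w0.npy')
w=cv2.imread('pics/w0.png')[0:250,240:420]; a=cv2.resize(w,None,fx=2.3,fy=2.3,interpolation=3)
draw(a,REST,rp,'wrist',rt,2.3,[240,0],(0,0,255));draw(a,TANK,tp,'wrist',rt,2.3,[240,0],(255,0,0))
t=cv2.imread('pics/t0.png')[160:240,235:400];b=cv2.resize(t,None,fx=2.3,fy=2.3,interpolation=3)
draw(b,REST,rp,'top',None,2.3,[235,160],(0,0,255));draw(b,TANK,tp,'top',None,2.3,[235,160],(255,0,0))
h=max(a.shape[0],b.shape[0]);P=lambda i:np.pad(i,((0,h-i.shape[0]),(0,0),(0,0)))
cv2.imwrite('pics/%s.png'%sys.argv[3],np.hstack([P(a),P(b)]))
E
python3 fit.py "(.485,-.031,np.radians(75))" "(.489,-.329,np.radians(79))" f0
```

```text
(no output)
```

View pics/f0.png

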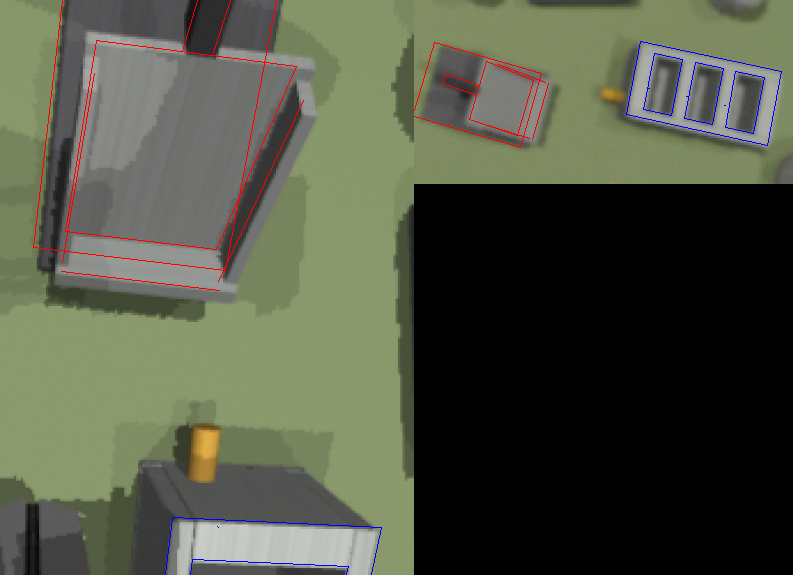

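The overlay fits the bed, rib and tank slots to about 1–2 px, so I take rest = (.485,-.032,75°) and tank = (.489,-.329,79°). Next is the isolator.

```bash
python3 - <<'E'
from a import *
rows([([.668,-.082,.40],DOWN(1.57)),([.668,-.082,.316],DOWN(1.57)),([.668,-.19,.316],DOWN(1.57),.4),([.668,-.165,.316],DOWN(1.57)),([.668,-.15,.40],DOWN(1.57))])
E
```

```text
8 T [ [0.45,0.9,0.07],[0.44,0.91,0.07],[0.42,0.92,0.07],[0.39,0.93,0.07],[0.38,0.94,0.07],[0.36,0.94,0.08],[0.34,0.95,0.07],[0,0,0.7] ]
  W [ [0,0,-0.21],[0,0,-0.21],[0,0,-0.21],[0,0,-0.21],[0,0,-0.21],[0,0,-0.21],[0,0,-0.21],[0,0,0] ]
8 T [ [0,0,0.7],[0,0,0.7],[-0.39,0,0],[-0.38,0,0],[-0.39,0,0],[-0.38,0,0],[-0.39,0.01,0],[-0.39,0,0] ]
  W [ [0,0,0],[0,0,0],[0,0,0],[0,0,0],[0,0,0],[0,0,0],[0,0,0],[0,0,0] ]
5 T [ [-0.38,0,0],[0.62,0,0],[0.13,0,-0.7],[0.12,0,-0.7],[0.13,0,-0.7] ]
  W [ [0,0,0],[0,0,0],[0,0,0],[0,0,0],[0,0,0] ]
end [ 0.6681 -0.1499  0.3999] [-3.142  0.     1.57 ]
```

play_rows(translation=[[0.45,0.9,0.07],[0.44,0.91,0.07],[0.42,0.92,0.07],[0.39,0.93,0.07],[0.38,0.94,0.07],[0.36,0.94,0.08],[0.34,0.95,0.07],[0,0,0.7]], twist=[[0,0,-0.21],[0,0,-0.21],[0,0,-0.21],[0,0,-0.21],[0,0,-0.21],[0,0,-0.21],[0,0,-0.21],[0,0,0]], gripper=[-1,-1,-1,-1,-1,-1,-1,-1])

```text
time: 4.25
tool_pos: [0.6722, -0.0797, 0.3732]
ee_rot: [3.134, 0.001, 1.574]
wrist_force: [-0.1, -0.4, -0.2]
width: 0.0003
finger_force: 0.0
```

play_rows(translation=[[0,0,0.7],[0,0,0.7],[-0.39,0,0],[-0.38,0,0],[-0.39,0,0],[-0.38,0,0],[-0.39,0.01,0],[-0.39,0,0]], twist=[[0,0,0],[0,0,0],[0,0,0],[0,0,0],[0,0,0],[0,0,0],[0,0,0],[0,0,0]], gripper=[-1,-1,-1,-1,-1,-1,-1,-1])

```text
time: 5.05
tool_pos: [0.6684, -0.1757, 0.3168]
ee_rot: [3.14, 0.001, 1.571]
wrist_force: [-0.9, -1.4, -0.1]
width: 0.0004
finger_force: 0.0
```

play_rows(translation=[[-0.38,0,0],[0.62,0,0],[0.13,0,-0.7],[0.12,0,-0.7],[0.13,0,-0.7],[0,0,0]], twist=[[0,0,0],[0,0,0],[0,0,0],[0,0,0],[0,0,0],[0,0,0]], gripper=[-1,-1,1,1,1,1])

```text
time: 5.65
tool_pos: [0.6688, -0.1489, 0.4058]
ee_rot: [3.132, 0.003, 1.572]
wrist_force: [-0.3, 0.1, -0.1]
width: 0.0293
finger_force: 0.0
```

```bash
python3 - <<'E'
from a import *
robot.snapshot('scene');robot.snapshot('top')
for n in ['isolator_grip','paddle_wide','paddle_wide_tip']:
  for c in ['top','scene']:
    print(n,c,[(np.round(d['centre'],3).tolist(),round(d['score'],2)) for d in robot.spot_point(n,c)][:3])
rows([([.54,.10,.40],DOWN(1.57))])
E
```

```text
isolator_grip top [([0.668, -0.219, 0.123], 0.39)]
isolator_grip scene [([0.491, -0.332, -0.0], 0.71), ([0.667, -0.216, 0.127], 0.67), ([0.483, -0.035, 0.001], 0.66)]
paddle_wide top [([0.629, 0.255, -0.005], 0.69)]
paddle_wide scene [([0.621, 0.253, 0.001], 0.75), ([0.49, 0.454, -0.0], 0.5), ([0.486, -0.33, 0.002], 0.38)]
paddle_wide_tip top [([0.625, 0.154, 0.004], 0.8)]
paddle_wide_tip scene [([0.625, 0.151, 0.003], 0.79)]
7 T [ [0.89,-0.46,-0.01],[0.89,-0.46,0],[0.89,-0.45,-0.01],[0.89,-0.46,0],[0.89,-0.46,-0.01],[0.88,-0.46,-0.01],[0.89,-0.46,0] ]
  W [ [0,0,0],[-0.01,0,0],[0,0,0.01],[-0.01,0,0],[0,-0.01,0],[-0.01,0,0],[0,0,0] ]
end [0.5401 0.0999 0.3998] [-3.141  0.     1.57 ]
```

play_rows(translation=[[0.97,-0.35,0],[0.97,-0.35,0],[0.97,-0.35,0],[0.97,-0.35,0],[0.97,-0.35,0],[0.97,-0.35,0],[0.97,-0.35,0],[0.97,-0.35,0]], twist=[[0,0,0],[0,0,0],[0,0,0],[0,0,0],[0,0,0],[0,0,0],[0,0,0],[0,0,0]], gripper=[1,1,1,1,1,1,1,1])

```text
time: 6.85
tool_pos: [0.5553, 0.1631, 0.3992]
ee_rot: [-3.141, 0.0, 1.572]
wrist_force: [1.3, 0.3, -0.5]
width: 0.094
finger_force: 0.0
```

play_rows(translation=[[0.97,-0.35,0],[0,0,0],[0,0,0]], twist=[[0,0,0],[0,0,0],[0,0,0]], gripper=[1,1,1])

```text
time: 7.15
tool_pos: [0.5418, 0.2011, 0.3994]
ee_rot: [-3.141, 0.001, 1.574]
wrist_force: [0.6, -0.5, 0.4]
width: 0.0939
finger_force: 0.0
```

```bash
cat > det.py <<'E'
from a import *
def back(uv,cam,z):
    m=robot.camera_model(cam); Rc=cv2.Rodrigues(np.array(m['rvec'],float))[0]; c=-Rc.T@np.array(m['tvec'],float).ravel()
    d=np.c_[uv,np.ones(len(uv))]@np.linalg.inv(np.array(m['camera_matrix'])).T@Rc
    return (c+d*((z-c[2])/d[:,2])[:,None])[:,:2]
def detect(im,cam='wrist'):
    h=cv2.cvtColor(im,cv2.COLOR_RGB2HSV); out=[]
    wood=cv2.morphologyEx(cv2.inRange(h,(8,80,120),(22,200,255)),cv2.MORPH_OPEN,np.ones((3,3),np.uint8))
    n,lab,st,_=cv2.connectedComponentsWithStats(wood)
    al=cv2.inRange(h,(0,0,150),(179,40,255)); nb,lb,sb,cb=cv2.connectedComponentsWithStats(al)
    for i in range(1,n):
        if st[i,4]<150: continue
        H=back(np.argwhere(lab==i)[:,::-1].astype(float),cam,.024); hc=H.mean(0)
        u,s,v=np.linalg.svd(H-hc,full_matrices=False); ax=v[0]
        best=None
        for j in range(1,nb):
            if sb[j,4]<200: continue
            B=back(np.argwhere(lb==j)[:,::-1].astype(float),cam,.004); bc=B.mean(0)
            if .06<np.linalg.norm(bc-hc)<.14:
                ax=(hc-bc)/np.linalg.norm(hc-bc); p=np.array([-ax[1],ax[0]]); s=(B-bc)@ax; w=(B-bc)@p
                width=np.ptp(w[np.abs(s)<.02]); tip=bc+ax*np.percentile(s,1)
                he=hc+ax*np.percentile((H-hc)@ax,99)
                out.append(dict(w=round(width,3),yaw=round(np.degrees(np.arctan2(ax[1],ax[0])),1),tip=tip.round(4),org=(tip+.1*ax).round(4),org_h=(he-.1*ax).round(4),hc=hc.round(4),L=round(np.linalg.norm(he-tip),3)))
    return out
E
python3 - <<'E'
from det import *
im=save('wrist','w1'); print(pose()[0])
for d in detect(im): print(d)
E
```

```text
[0.54226253 0.20021216 0.39936628]
{'w': np.float64(0.029), 'yaw': np.float64(97.5), 'tip': array([0.5424, 0.1586]), 'org': array([0.5293, 0.2578]), 'org_h': array([0.5296, 0.2551]), 'hc': array([0.5224, 0.3098]), 'L': np.float64(0.197)}
{'w': np.float64(0.079), 'yaw': np.float64(49.1), 'tip': array([0.5129, 0.1762]), 'org': array([0.5784, 0.2518]), 'org_h': array([0.5837, 0.258 ]), 'hc': array([0.6246, 0.3051]), 'L': np.float64(0.208)}
{'w': np.float64(0.06), 'yaw': np.float64(90.7), 'tip': array([0.6265, 0.1521]), 'org': array([0.6253, 0.2521]), 'org_h': array([0.6253, 0.2503]), 'hc': array([0.6246, 0.3051]), 'L': np.float64(0.198)}
{'w': np.float64(0.044), 'yaw': np.float64(92.6), 'tip': array([0.4244, 0.1337]), 'org': array([0.4199, 0.2336]), 'org_h': array([0.4201, 0.2292]), 'hc': array([0.4176, 0.2844]), 'L': np.float64(0.196)}
```

View pics/w1.png

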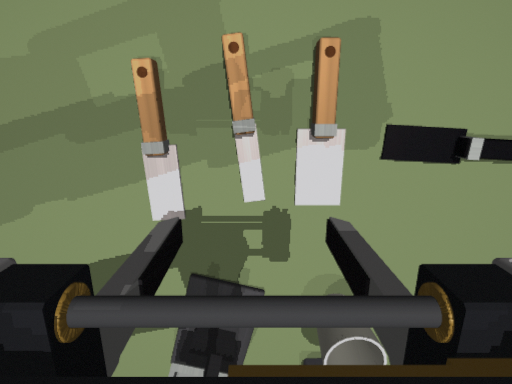

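The wrist picture shows, left to right, mid (160,185), slim (250,165) and wide (320,165), all with beech handles, and the black look-alike at far right. The detected widths of 44, 29 and 60 mm agree with this.

```bash
cat > plan.py <<'E'
from a import *
k=.5**.5
psi=np.radians(75); seat=np.array([.4852,-.0313,.1007]); tank=(np.array([.489,-.329]),np.radians(79))
U=lambda a:np.array([np.cos(a),np.sin(a),0]); Z=np.array([0,0,1.])
px=k*(U(psi)+Z); n=k*(Z-U(psi))
def mk(x,z): 
    y=np.cross(z,x); return R.from_matrix(np.c_[x,y,z])
QL=mk(px,-n)                      # perpendicular to slope
QV=mk(U(psi),-Z)                  # vertical at the regrip
def lay(g,h,ds,dn): return seat+(g+ds)*px+(h+dn)*n+.18*n, QL
def regrip(s,h,up): return seat+s*px+h*n+(.18+up)*Z, QV
a=tank[1]; QT=mk(k*(U(a)+Z),k*(U(a)-Z))   # paddle upright, tool tilted 45
def stand(slot,s,h,up,dx=0):
    # paddle x up, n = -tank x; flat face at slot centre + ~8mm so that the paddle body is centred
    o=np.r_[tank[0]+U(a)[:2]*(.055*(slot-1)+.010+dx),.008+.1+up]
    return o+s*Z-h*U(a)-.18*k*(U(a)-Z), QT
def pick(org,yaw,g,h,up): return np.r_[org+g*U(yaw)[:2],.18+h+up],DOWN(yaw)
E
python3 - <<'E'
from plan import *
o=np.array([.6253,.2512]);y=np.radians(90.7)
rows([pick(o,y,.025,.022,.10),pick(o,y,.025,.022,.03),pick(o,y,.025,.022,0)])
E
```

```text
7 T [ [0.47,0.52,0.61],[0.48,0.52,0.61],[0.47,0.52,0.6],[0.47,0.52,0.61],[0,0,0.88],[0,0,0.87],[0,0,0.75] ]
  W [ [0,0,-0.03],[0,0.01,-0.03],[0,0,-0.02],[0,0,-0.03],[0,0,0],[0,0,0],[0,0,0] ]
end [0.625  0.2762 0.2021] [-3.141  0.     1.583]
```

play_rows(translation=[[0.47,0.52,0.61],[0.48,0.52,0.61],[0.47,0.52,0.6],[0.47,0.52,0.61],[0,0,0.88],[0,0,0.87],[0,0,0.75],[0,0,0]], twist=[[0,0,-0.03],[0,0.01,-0.03],[0,0,-0.02],[0,0,-0.03],[0,0,0],[0,0,0],[0,0,0],[0,0,0]], gripper=[1,1,1,1,1,1,1,1])

```text
time: 8.0
tool_pos: [0.626, 0.2746, 0.201]
ee_rot: [-3.14, -0.0, 1.58]
wrist_force: [-0.4, -0.3, -0.1]
width: 0.094
finger_force: 0.0
```

play_rows(translation=[[0,0,0],[0,0,0],[0,0,0],[0,0,0],[0,0,0],[0,0,0],[0,0,0],[0,0,0]], twist=[[0,0,0],[0,0,0],[0,0,0],[0,0,0],[0,0,0],[0,0,0],[0,0,0],[0,0,0]], gripper=[-1,-1,-1,-1,-1,-1,-1,-1])

```text
time: 8.8
tool_pos: [0.6249, 0.2767, 0.2027]
ee_rot: [3.142, -0.001, 1.583]
wrist_force: [0.3, 0.8, -0.4]
width: 0.0336
finger_force: 0.0
```

```bash
python3 - <<'E'
from plan import *
p,q=pose();print(p,robot.get_obs()['width'],robot.get_obs()['finger_force'])
L=lay(.025,.022,.006,.07)
rows([(p+[0,0,.12],q),(L[0]+[0,0,.03],L[1]),L])
E
```

```text
[0.62492552 0.27673042 0.20269665] 0.033575160634902124 0.0
8 T [ [0,0,-0.75],[0,0,-0.75],[0,0,-0.75],[0,0,-0.75],[-0.9,-0.36,-0.04],[-0.91,-0.35,-0.1],[-0.91,-0.33,-0.16],[-0.9,-0.3,-0.22] ]
  W [ [0,0,0],[0,0,0],[0,0,0],[0,0,0],[-0.08,0.6,0.2],[-0.09,0.6,0.2],[-0.08,0.6,0.2],[-0.08,0.6,0.2] ]
8 T [ [-0.89,-0.29,-0.27],[-0.88,-0.27,-0.33],[-0.86,-0.24,-0.38],[-0.85,-0.23,-0.43],[-0.82,-0.21,-0.49],[-0.79,-0.18,-0.53],[-0.77,-0.17,-0.59],[-0.73,-0.14,-0.63] ]
  W [ [-0.08,0.6,0.2],[-0.09,0.6,0.2],[-0.08,0.6,0.2],[-0.08,0.6,0.2],[-0.08,0.6,0.2],[-0.09,0.6,0.2],[-0.08,0.6,0.2],[-0.08,0.6,0.2] ]
2 T [ [-0.69,-0.13,-0.67],[-0.53,0,0.53] ]
  W [ [-0.09,0.6,0.2],[0,-0.01,0] ]
end [ 0.441  -0.1957  0.3149] [ 3.142 -0.785  1.308]
```

play_rows(translation=[[0,0,0],[0,0,0],[0,0,0],[0,0,0],[0,0,-0.75],[0,0,-0.75],[0,0,-0.75],[0,0,-0.75]], twist=[[0,0,0],[0,0,0],[0,0,0],[0,0,0],[0,0,0],[0,0,0],[0,0,0],[0,0,0]], gripper=[-1,-1,-1,-1,-1,-1,-1,-1])

```text
time: 9.6
tool_pos: [0.6248, 0.2764, 0.3231]
ee_rot: [-3.14, -0.001, 1.583]
wrist_force: [0.5, -0.5, -1.2]
width: 0.0236
finger_force: 30.0
```

play_rows(translation=[[-0.9,-0.36,-0.04],[-0.91,-0.35,-0.1],[-0.91,-0.33,-0.16],[-0.9,-0.3,-0.22],[-0.89,-0.29,-0.27],[-0.88,-0.27,-0.33],[-0.86,-0.24,-0.38],[-0.85,-0.23,-0.43]], twist=[[-0.08,0.6,0.2],[-0.09,0.6,0.2],[-0.08,0.6,0.2],[-0.08,0.6,0.2],[-0.08,0.6,0.2],[-0.09,0.6,0.2],[-0.08,0.6,0.2],[-0.08,0.6,0.2]], gripper=[-1,-1,-1,-1,-1,-1,-1,-1])

```text
time: 10.4
tool_pos: [0.512, -0.0151, 0.3374]
ee_rot: [3.105, -0.489, 1.429]
wrist_force: [6.6, 2.3, -1.7]
width: 0.0244
finger_force: 30.0
```

play_rows(translation=[[-0.82,-0.21,-0.49],[-0.79,-0.18,-0.53],[-0.77,-0.17,-0.59],[-0.73,-0.14,-0.63],[-0.69,-0.13,-0.67],[0,0,0],[0,0,0]], twist=[[-0.08,0.6,0.2],[-0.09,0.6,0.2],[-0.08,0.6,0.2],[-0.08,0.6,0.2],[-0.09,0.6,0.2],[0,0,0],[0,0,0]], gripper=[-1,-1,-1,-1,-1,-1,-1])

```text
time: 11.1
tool_pos: [0.4409, -0.1963, 0.3447]
ee_rot: [-3.141, -0.785, 1.306]
wrist_force: [-0.3, 0.2, -2.0]
width: 0.0232
finger_force: 30.0
```

```bash
python3 - <<'E'
from plan import *
o=robot.get_obs();print(o['tool_pos'],o['ee_rot'],o['width'],o['finger_force'],o['joint_positions'].round(2))
a=save('scene','s1');cv2.imwrite('pics/s1c.png',cv2.resize(cv2.cvtColor(a,cv2.COLOR_RGB2BGR)[100:290,150:370],None,fx=3,fy=3,interpolation=3))
rows([lay(.025,.022,.006,.03),lay(.025,.022,.006,.003,)])
E
```

```text
[ 0.44085731 -0.19631375  0.3446874 ] [-3.14146806 -0.78469485  1.30613044] 0.023222615058604873 29.997001725132577 [-0.74  0.04  1.63  0.71  1.83 -0.42]
3 T [ [-0.27,0,0.76],[-0.26,0,0.76],[0,0,0.67] ]
  W [ [0,0.01,0],[0.01,0,-0.01],[0,0,0] ]
end [ 0.4532 -0.1502  0.2677] [-3.142 -0.785  1.309]
```

View pics/s1c.png

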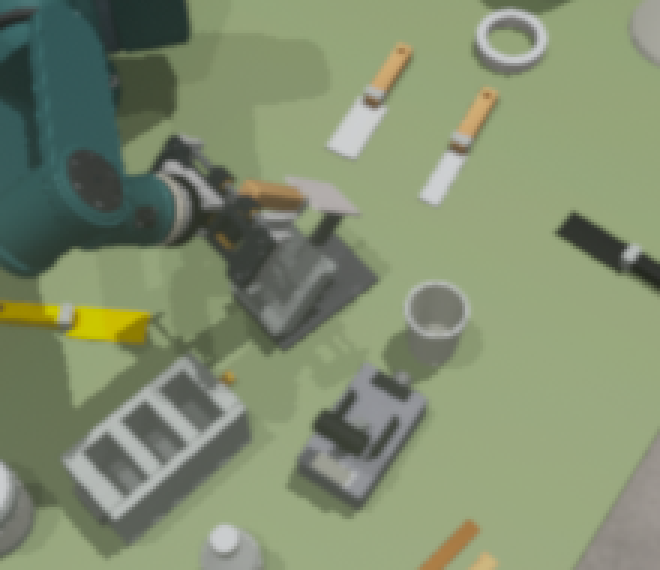

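The crop shows the isolator OFF (grip over the white plate), but the paddle has swung about the finger axis: handle at (260,195), blade at (320,195). The blade must have struck the raised rib on the way in. I'll look from the wrist to measure the angle.

```bash
python3 - <<'E'
from plan import *
from ov import proj
p,q=pose(); g=p+q.apply([0,0,.18])
im=cv2.cvtColor(save('wrist','w2'),cv2.COLOR_RGB2BGR); s=cv2.imread('pics/s1.png')
q0=q
for th,col in [(0,(0,0,255)),(45,(0,255,255)),(90,(255,0,0)),(135,(255,0,255)),(180,(0,0,0))]:
    # paddle rotated by th about tool y; + sense: blade goes from -px downward to +U
    Rp=q0*R.from_rotvec([0,-np.radians(th),0])*R.from_euler('x',np.pi)   # paddle axes: x=tool x, z=-tool z
    pts=[g+Rp.apply([x-.025,0,-.010]) for x in (-.1,.1)]; 
    for i,c in ((im,'wrist'),(s,'scene')):
        u=np.round(proj(pts,c)).astype(int); 
        if np.abs(u).max()<3000: cv2.line(i,tuple(map(int,u[0])),tuple(map(int,u[1])),col,1)
        
c=cv2.resize(s[130:210,190:290],(480,384),interpolation=3)
cv2.imwrite('pics/w2c.png',np.hstack([cv2.resize(im,(320,240)),cv2.resize(c,(480,384))[:240*0+384][:384]]) if False else np.hstack([np.pad(cv2.resize(im,(320,240)),((0,144),(0,0),(0,0))),c]))
E
```

```text
(no output)
```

View pics/w2c.png

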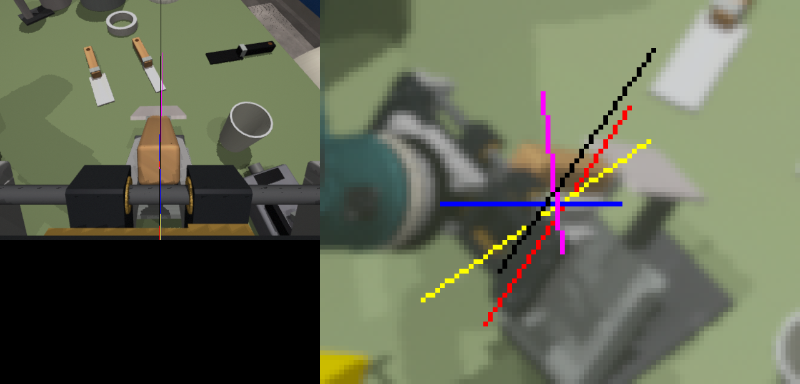

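The wrist view and overlay put the paddle about 95–100° round, lying along the tool axis with its blade ahead of the fingertips. I'll take it back to its free spot, let the blade end touch the bench and roll it flat there, then grip again and use a higher path.

```bash
python3 - <<'E'
from plan import *
def G(x,y,z,pit,yaw=np.radians(90)):
    q=R.from_euler('xyz',[np.pi,pit,yaw]); return np.array([x,y,z])-q.apply([0,0,.18]),q
print(G(.6,.2,.15,.35)[1].apply([0,0,1]))
p,q=pose()
rows([(p+[0,0,.09],q),G(.625,.20,.22,.35),G(.625,.20,.14,.35)])
print('---')
w=[G(.625,.222,.11,.35,),G(.625,.247,.085,.3),G(.625,.266,.06,.2),G(.625,.275,.045,.1),G(.625,.28,.034,0)]
rows([(a,b,.5) for a,b in w],p0=G(.625,.20,.14,.35))
E
```

```text
[ 8.32667268e-17 -3.42897807e-01 -9.39372713e-01]
8 T [ [0.79,0,-0.8],[0.8,0,-0.79],[0.6,0.11,0.73],[0.66,0.14,0.67],[0.72,0.14,0.6],[0.76,0.17,0.55],[0.8,0.18,0.48],[0.84,0.21,0.4] ]
  W [ [0,0,0],[0,0,0],[0.05,-0.87,-0.21],[0.04,-0.86,-0.2],[0.05,-0.87,-0.21],[0.04,-0.87,-0.21],[0.05,-0.87,-0.21],[0.04,-0.86,-0.2] ]
8 T [ [0.86,0.22,0.33],[0.88,0.24,0.26],[0.9,0.26,0.17],[0.9,0.28,0.1],[0.9,0.3,0.01],[0.9,0.32,-0.06],[0.87,0.34,-0.15],[0.34,0,0.94] ]
  W [ [0.05,-0.87,-0.21],[0.05,-0.87,-0.21],[0.04,-0.86,-0.21],[0.05,-0.87,-0.2],[0.04,-0.87,-0.21],[0.05,-0.87,-0.21],[0.04,-0.86,-0.21],[0,0,0] ]
1 T [ [0.35,0,0.94] ]
  W [ [0,0,0] ]
end [0.6252 0.2618 0.3092] [3.141 0.35  1.571]
---
8 T [ [0.39,0,0.26],[0.38,0,0.26],[0.29,0,0.19],[0.29,0,0.19],[0.09,0,0.24],[0.08,0,0.25],[-0.08,0,0.17],[-0.08,0,0.17] ]
  W [ [0,0,0],[0,0,0],[0,0.25,0],[0,0.25,0],[0,0.5,0],[0,0.5,0],[0,0.5,0],[0,0.5,0] ]
2 T [ [-0.15,0,0.14],[-0.15,0,0.13] ]
  W [ [0,0.5,0],[0,0.5,0] ]
end [0.625  0.2802 0.2141] [3.142 0.    1.571]
```

play_rows(translation=[[0.79,0,-0.8],[0.8,0,-0.79],[0.6,0.11,0.73],[0.66,0.14,0.67],[0.72,0.14,0.6],[0.76,0.17,0.55],[0.8,0.18,0.48],[0.84,0.21,0.4]], twist=[[0,0,0],[0,0,0],[0.05,-0.87,-0.21],[0.04,-0.86,-0.2],[0.05,-0.87,-0.21],[0.04,-0.87,-0.21],[0.05,-0.87,-0.21],[0.04,-0.86,-0.2]], gripper=[-1,-1,-1,-1,-1,-1,-1,-1])

```text
time: 12.0
tool_pos: [0.5259, 0.0185, 0.4144]
ee_rot: [3.1, -0.258, 1.443]
wrist_force: [-0.3, 0.2, -1.1]
width: 0.0234
finger_force: 30.0
```

play_rows(translation=[[0.86,0.22,0.33],[0.88,0.24,0.26],[0.9,0.26,0.17],[0.9,0.28,0.1],[0.9,0.3,0.01],[0.9,0.32,-0.06],[0.87,0.34,-0.15],[0,0,0]], twist=[[0.05,-0.87,-0.21],[0.05,-0.87,-0.21],[0.04,-0.86,-0.21],[0.05,-0.87,-0.2],[0.04,-0.87,-0.21],[0.05,-0.87,-0.21],[0.04,-0.86,-0.21],[0,0,0]], gripper=[-1,-1,-1,-1,-1,-1,-1,-1])

```text
time: 12.8
tool_pos: [0.6249, 0.268, 0.3853]
ee_rot: [-3.136, 0.349, 1.582]
wrist_force: [0.9, 0.6, -0.9]
width: 0.0233
finger_force: 30.0
```

```bash
python3 - <<'E'
from plan import *
o=robot.get_obs();print(o['tool_pos'],o['ee_rot'],o['width'],o['finger_force'])
w=save('wrist','w3');s=save('scene','s3')
s=cv2.cvtColor(s,cv2.COLOR_RGB2BGR)[70:210,240:400]
cv2.imwrite('pics/w3c.png',np.hstack([np.pad(cv2.cvtColor(cv2.resize(w,(320,240)),cv2.COLOR_RGB2BGR),((0,180),(0,0),(0,0))),cv2.resize(s,(480,420),interpolation=3)]))
E
```

```text
[0.62490255 0.26804215 0.38529184] [-3.13634361  0.34888175  1.5824546 ] 0.023288897857857285 29.978683992521837
```

View pics/w3c.png

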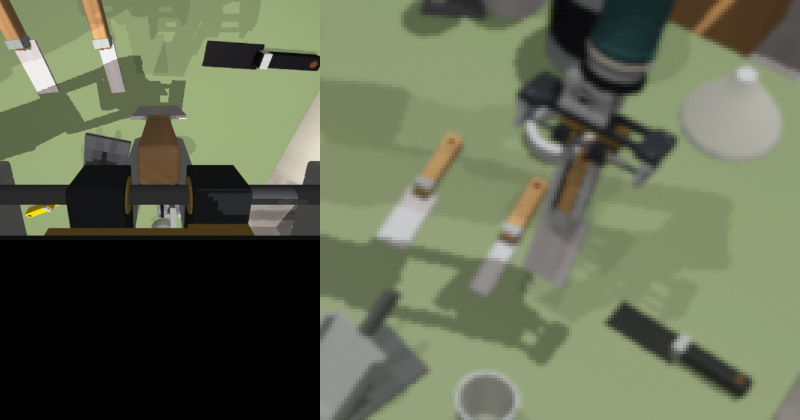

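Both views show the handle up between the fingers and the blade ahead, over the free spot. I'm lowering it and rolling it flat.

play_rows(translation=[[0.3,0,0.9],[0.3,0,0.9],[0.39,0,0.26],[0.38,0,0.26],[0.29,0,0.19],[0.29,0,0.19],[0.09,0,0.24],[0.08,0,0.25]], twist=[[0,0,0],[0,0,0],[0,0,0],[0,0,0],[0,0.25,0],[0,0.25,0],[0,0.5,0],[0,0.5,0]], gripper=[-1,-1,-1,-1,-1,-1,-1,-1])

```text
time: 13.7
tool_pos: [0.6253, 0.2997, 0.2449]
ee_rot: [3.136, 0.194, 1.57]
wrist_force: [0.4, -1.4, 0.4]
width: 0.0222
finger_force: 30.0
```

```bash
python3 - <<'E'
from plan import *
o=robot.get_obs();print(o['tool_pos'],o['ee_rot'],o['wrist_force'],o['wrist_torque'])
w=save('wrist','w4');s=save('scene','s4')
s=cv2.cvtColor(s,cv2.COLOR_RGB2BGR)[70:210,240:400]
cv2.imwrite('pics/w4c.png',np.hstack([np.pad(cv2.cvtColor(cv2.resize(w,(320,240)),cv2.COLOR_RGB2BGR),((0,180),(0,0),(0,0))),cv2.resize(s,(480,420),interpolation=3)]))
E
```

```text
[0.62526879 0.29968011 0.24485239] [3.13605421 0.19418074 1.57014898] [ 0.3503537  -1.44466362  0.40794953] [-0.1716805  -0.04606684 -0.01425825]
```

View pics/w4c.png

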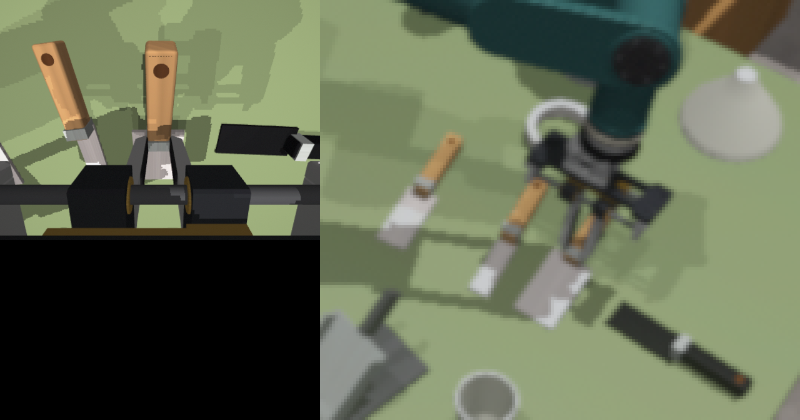

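It rolled as meant: the handle now points to +y and the blade is nearly flat. I'm finishing the descent and releasing.

play_rows(translation=[[-0.08,0,0.17],[-0.08,0,0.17],[-0.15,0,0.14],[-0.15,0,0.13],[0,0,0],[0,0,0],[0,0,0]], twist=[[0,0.5,0],[0,0.5,0],[0,0.5,0],[0,0.5,0],[0,0,0],[0,0,0],[0,0,0]], gripper=[-1,-1,-1,-1,1,1,1])

```text
time: 14.5
tool_pos: [0.6256, 0.2777, 0.2209]
ee_rot: [3.139, -0.002, 1.571]
wrist_force: [0.5, -0.0, -0.2]
width: 0.0428
finger_force: 0.0
```

play_rows(translation=[[0,0,0],[0,0,0],[-0.5,0,-0.8],[-0.5,0,-0.8],[-0.5,0,-0.8],[-0.5,0,-0.8],[0,0,0],[0,0,0]], twist=[[0,0,0],[0,0,0],[0,0,0],[0,0,0],[0,0,0],[0,0,0],[0,0,0],[0,0,0]], gripper=[1,1,1,1,1,1,1,1])

```text
time: 15.3
tool_pos: [0.6254, 0.1969, 0.3483]
ee_rot: [3.139, -0.003, 1.57]
wrist_force: [-0.0, 0.4, -0.9]
width: 0.0943
finger_force: 0.0
```

```bash
python3 - <<'E'
from det import *
from plan import *
im=save('wrist','w5'); print(pose()[0])
D=detect(im)
for d in D: print(d)
d=[d for d in D if abs(d['w']-.06)<.006][0]
g=.022
o=d['org']/2+d['org_h']/2;y=np.radians(d['yaw'])
rows([pick(o,y,g,.022,.03),pick(o,y,g,.022,0)])
E
```

```text
[0.62506528 0.19731799 0.34632492]
{'w': np.float64(0.06), 'yaw': np.float64(89.2), 'tip': array([0.6224, 0.1732]), 'org': array([0.6238, 0.2732]), 'org_h': array([0.6238, 0.2684]), 'hc': array([0.6246, 0.3245]), 'L': np.float64(0.195)}
{'w': np.float64(0.113), 'yaw': np.float64(139.6), 'tip': array([0.6596, 0.1929]), 'org': array([0.5835, 0.2578]), 'org_h': array([0.5695, 0.2697]), 'hc': array([0.5214, 0.3107]), 'L': np.float64(0.218)}
{'w': np.float64(0.028), 'yaw': np.float64(97.2), 'tip': array([0.5404, 0.1606]), 'org': array([0.5278, 0.2598]), 'org_h': array([0.5284, 0.2554]), 'hc': array([0.5214, 0.3107]), 'L': np.float64(0.196)}
{'w': np.float64(0.045), 'yaw': np.float64(95.2), 'tip': array([0.3976, 0.1569]), 'org': array([0.3886, 0.2565]), 'org_h': array([0.391 , 0.2303]), 'hc': array([0.3857, 0.2892]), 'L': np.float64(0.174)}
5 T [ [0.6,-0.01,0.72],[0.59,0,0.71],[0.6,-0.01,0.72],[0.59,-0.02,0.71],[0,0,0.75] ]
  W [ [0,-0.01,0.03],[0,0,0.04],[-0.01,-0.01,0.03],[0,0,0.04],[0,0,0] ]
end [0.6239 0.2927 0.202 ] [ 3.141 -0.     1.557]
```

play_rows(translation=[[0.6,-0.01,0.72],[0.59,0,0.71],[0.6,-0.01,0.72],[0.59,-0.02,0.71],[0,0,0.75],[0,0,0],[0,0,0]], twist=[[0,-0.01,0.03],[0,0,0.04],[-0.01,-0.01,0.03],[0,0,0.04],[0,0,0],[0,0,0],[0,0,0]], gripper=[1,1,1,1,1,0,-1])

```text
time: 16.05
tool_pos: [0.6231, 0.2934, 0.2001]
ee_rot: [-3.139, 0.002, 1.558]
wrist_force: [0.0, -0.1, -0.4]
width: 0.0816
finger_force: 0.0
```

play_rows(translation=[[0,0,0],[0,0,0],[0,0,0],[0,0,0],[0,0,0],[0,0,0],[0,0,0],[0,0,0]], twist=[[0,0,0],[0,0,0],[0,0,0],[0,0,0],[0,0,0],[0,0,0],[0,0,0],[0,0,0]], gripper=[-1,-1,-1,-1,-1,-1,-1,-1])

```text
time: 16.85
tool_pos: [0.6245, 0.2922, 0.2032]
ee_rot: [3.139, -0.0, 1.556]
wrist_force: [0.8, -0.1, 0.5]
width: 0.0239
finger_force: 30.0
```

```bash
python3 - <<'E'
from plan import *
p,q=pose();o=robot.get_obs();print(p,o['ee_rot'],o['width'],o['finger_force'])
L=lay(.022,.022,.006,.05)
rows([(p+[0,0,.2],q,.8),(L[0]+[0,0,.12],L[1],.7)])
rows([L],.7,p0=(L[0]+[0,0,.12],L[1]))
E
```

```text
[0.62445319 0.29220406 0.20318413] [ 3.13948410e+00 -1.63188498e-04  1.55630567e+00] 0.02385024763389016 29.98059332370758
8 T [ [0,0,-0.71],[0,0,-0.72],[0,0,-0.71],[0,0.01,-0.72],[0,0,-0.71],[0,0,-0.72],[0,0,-0.71],[-0.67,-0.24,-0.02] ]
  W [ [0,0,0],[0,0,0],[0,0,0],[0,0,0],[0,0,0],[0,0,0],[0,0,0],[-0.05,0.43,0.13] ]
8 T [ [-0.66,-0.23,-0.05],[-0.67,-0.23,-0.09],[-0.66,-0.21,-0.11],[-0.67,-0.2,-0.14],[-0.66,-0.2,-0.17],[-0.65,-0.18,-0.21],[-0.64,-0.18,-0.23],[-0.64,-0.16,-0.26] ]
  W [ [-0.06,0.44,0.13],[-0.05,0.43,0.13],[-0.05,0.44,0.13],[-0.05,0.43,0.13],[-0.06,0.43,0.13],[-0.05,0.44,0.13],[-0.05,0.43,0.14],[-0.06,0.43,0.13] ]
8 T [ [-0.63,-0.16,-0.28],[-0.62,-0.15,-0.32],[-0.6,-0.13,-0.34],[-0.59,-0.13,-0.37],[-0.58,-0.12,-0.4],[-0.55,-0.1,-0.42],[-0.55,-0.1,-0.44],[-0.52,-0.09,-0.47] ]
  W [ [-0.05,0.44,0.13],[-0.05,0.43,0.13],[-0.05,0.44,0.13],[-0.06,0.43,0.13],[-0.05,0.43,0.13],[-0.05,0.44,0.13],[-0.06,0.43,0.13],[-0.05,0.44,0.13] ]
1 T [ [-0.5,-0.08,-0.49] ]
  W [ [-0.05,0.43,0.13] ]
end [ 0.4443 -0.1842  0.4187] [ 3.142 -0.786  1.309]
4 T [ [-0.53,0,0.53],[-0.53,0,0.53],[-0.53,0,0.53],[-0.53,0,0.53] ]
  W [ [0,0,0],[0,0,0],[0,0,0],[0,0,0] ]
end [ 0.4442 -0.1843  0.2988] [ 3.142 -0.785  1.309]
```

play_rows(translation=[[0,0,-0.71],[0,0,-0.72],[0,0,-0.71],[0,0.01,-0.72],[0,0,-0.71],[0,0,-0.72],[0,0,-0.71],[-0.67,-0.24,-0.02]], twist=[[0,0,0],[0,0,0],[0,0,0],[0,0,0],[0,0,0],[0,0,0],[0,0,0],[-0.05,0.43,0.13]], gripper=[-1,-1,-1,-1,-1,-1,-1,-1])

```text
time: 17.65
tool_pos: [0.6148, 0.268, 0.4084]
ee_rot: [3.127, -0.048, 1.548]
wrist_force: [-0.6, -0.1, -1.2]
width: 0.0235
finger_force: 30.0
```

play_rows(translation=[[-0.66,-0.23,-0.05],[-0.67,-0.23,-0.09],[-0.66,-0.21,-0.11],[-0.67,-0.2,-0.14],[-0.66,-0.2,-0.17],[-0.65,-0.18,-0.21],[-0.64,-0.18,-0.23],[-0.64,-0.16,-0.26]], twist=[[-0.06,0.44,0.13],[-0.05,0.43,0.13],[-0.05,0.44,0.13],[-0.05,0.43,0.13],[-0.06,0.43,0.13],[-0.05,0.44,0.13],[-0.05,0.43,0.14],[-0.06,0.43,0.13]], gripper=[-1,-1,-1,-1,-1,-1,-1,-1])

```text
time: 18.45
tool_pos: [0.5337, 0.053, 0.4107]
ee_rot: [3.115, -0.393, 1.442]
wrist_force: [-0.3, -0.4, -0.7]
width: 0.0237
finger_force: 30.0
```

play_rows(translation=[[-0.63,-0.16,-0.28],[-0.62,-0.15,-0.32],[-0.6,-0.13,-0.34],[-0.59,-0.13,-0.37],[-0.58,-0.12,-0.4],[-0.55,-0.1,-0.42],[-0.55,-0.1,-0.44],[-0.52,-0.09,-0.47]], twist=[[-0.05,0.44,0.13],[-0.05,0.43,0.13],[-0.05,0.44,0.13],[-0.06,0.43,0.13],[-0.05,0.43,0.13],[-0.05,0.44,0.13],[-0.06,0.43,0.13],[-0.05,0.44,0.13]], gripper=[-1,-1,-1,-1,-1,-1,-1,-1])

```text
time: 19.25
tool_pos: [0.4535, -0.1588, 0.4176]
ee_rot: [3.135, -0.743, 1.326]
wrist_force: [0.9, -0.1, -1.1]
width: 0.0238
finger_force: 30.0
```

play_rows(translation=[[-0.5,-0.08,-0.49],[0,0,0],[0,0,0]], twist=[[-0.05,0.43,0.13],[0,0,0],[0,0,0]], gripper=[-1,-1,-1])

```text
time: 19.55
tool_pos: [0.4442, -0.1845, 0.4184]
ee_rot: [-3.14, -0.785, 1.307]
wrist_force: [0.1, -0.3, -0.9]
width: 0.0238
finger_force: 30.0
```

```bash
python3 - <<'E'
from plan import *
from ov import proj
o=robot.get_obs();print(o['tool_pos'],o['ee_rot'],o['width'],o['finger_force'])
p,q=pose(); g=p+q.apply([0,0,.18])
s=cv2.cvtColor(save('scene','s6'),cv2.COLOR_RGB2BGR)
Rp=q*R.from_euler('x',np.pi)
c=[g+Rp.apply([x-.022,y,-.022]) for x,y in ((-.1,-.03),(-.1,.03),(0,.03),(0,.012),(.1,.012),(.1,-.012),(0,-.012),(0,-.03),(-.1,-.03))]
u=proj(c,'scene'); f=4; z=cv2.resize(s[110:230,190:310],None,fx=f,fy=f,interpolation=3)
cv2.polylines(z,[np.round((u-[190,110])*f).astype(int).reshape(-1,1,2)],False,(0,0,255),1)
cv2.imwrite('pics/s6c.png',z)
E
```

```text
[ 0.44419699 -0.18449426  0.41835854] [-3.14033437 -0.78499033  1.30710086] 0.023811116373199045 29.979640245437622
```

View pics/s6c.png

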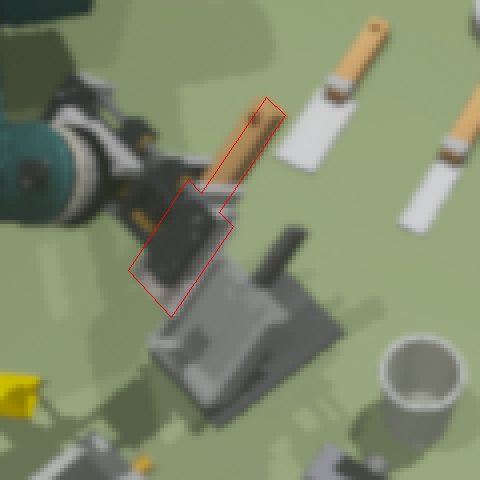

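The overlay of the expected paddle outline matches: it is held correctly with the handle up-slope. I'm laying it on the rest.

play_rows(translation=[[-0.53,0,0.53],[-0.53,0,0.53],[-0.53,0,0.53],[-0.53,0,0.53],[0,0,0.4],[0,0,0.4],[0,0,0.4],[0,0,0]], twist=[[0,0,0],[0,0,0],[0,0,0],[0,0,0],[0,0,0],[0,0,0],[0,0,0],[0,0,0]], gripper=[-1,-1,-1,-1,-1,-1,-1,-1])

```text
time: 20.4
tool_pos: [0.4534, -0.1493, 0.2644]
ee_rot: [-3.14, -0.785, 1.312]
wrist_force: [0.1, 0.5, -1.3]
width: 0.0239
finger_force: 30.0
```

play_rows(translation=[[0,0,0],[0,0,0],[0,0,0],[0,0,0],[0,0,0],[0,0,0],[0,0,0],[0,0,0]], twist=[[0,0,0],[0,0,0],[0,0,0],[0,0,0],[0,0,0],[0,0,0],[0,0,0],[0,0,0]], gripper=[1,1,1,1,1,1,1,1])

```text
time: 21.2
tool_pos: [0.453, -0.1514, 0.2648]
ee_rot: [-3.141, -0.785, 1.309]
wrist_force: [-0.4, -0.8, 0.1]
width: 0.0846
finger_force: 0.0
```

```bash
python3 - <<'E'
from plan import *
p,q=pose();print(p,robot.get_obs()['width'])
rows([(p-q.apply([0,0,.09]),q),regrip(.035,.012,.10)])
E
```

```text
[ 0.45302444 -0.15140984  0.26483405] 0.08458282850500909
8 T [ [0,0,-0.75],[0,0,-0.75],[0,0,-0.75],[0.57,0,0.23],[0.59,0,0.19],[0.6,0,0.13],[0.61,0,0.08],[0.61,0,0.02] ]
  W [ [0,0,0],[0,0,0],[0,0,0],[0,-0.87,0],[0,-0.88,0],[0,-0.87,0],[0,-0.87,0],[0,-0.87,0] ]
4 T [ [0.62,0,-0.03],[0.61,0,-0.08],[0.6,0,-0.14],[0.58,0,-0.18] ]
  W [ [0,-0.88,0],[0,-0.87,0],[0,-0.87,0],[0,-0.87,0] ]
end [ 0.4894 -0.0156  0.4138] [-3.141 -0.     1.309]
```

play_rows(translation=[[0,0,-0.75],[0,0,-0.75],[0,0,-0.75],[0.57,0,0.23],[0.59,0,0.19],[0.6,0,0.13],[0.61,0,0.08],[0.61,0,0.02]], twist=[[0,0,0],[0,0,0],[0,0,0],[0,-0.87,0],[0,-0.88,0],[0,-0.87,0],[0,-0.87,0],[0,-0.87,0]], gripper=[1,1,1,1,1,1,1,1])

```text
time: 22.0
tool_pos: [0.4659, -0.1025, 0.3765]
ee_rot: [3.141, -0.346, 1.309]
wrist_force: [0.2, 0.0, 0.2]
width: 0.0937
finger_force: 0.0
```

play_rows(translation=[[0.62,0,-0.03],[0.61,0,-0.08],[0.6,0,-0.14],[0.58,0,-0.18],[0,0,0],[0,0,0]], twist=[[0,-0.88,0],[0,-0.87,0],[0,-0.87,0],[0,-0.87,0],[0,0,0],[0,0,0]], gripper=[1,1,1,1,1,1])

```text
time: 22.6
tool_pos: [0.4894, -0.0153, 0.4136]
ee_rot: [-3.141, -0.001, 1.311]
wrist_force: [-1.2, 0.0, 0.4]
width: 0.0941
finger_force: 0.0
```

```bash
cat > home.py <<'E'
from plan import *
import sys
from ov import proj
def home(name):
    for c in ['scene','top','wrist']:
        im=robot.snapshot(c); cv2.imwrite('pics/h_%s_%s.png'%(name,c),cv2.cvtColor(im,cv2.COLOR_RGB2BGR))
        for nm,t in ((name,seat),(name+'_tip',seat-.1*px)):
            r=[d for d in robot.spot_point(nm,c) if np.linalg.norm(np.array(d['centre'])-t)<.06][:1]
            print(c,nm,[(((np.array(d['centre'])-t)@px).round(4),((np.array(d['centre'])-t)@n).round(4),((np.array(d['centre'])-t)@np.cross(n,px)).round(4),round(d['score'],2)) for d in r])
    # wood check in the wrist picture: handle top face axis vs expected
    h=cv2.cvtColor(im,cv2.COLOR_RGB2HSV); wood=cv2.morphologyEx(cv2.inRange(h,(8,80,120),(22,200,255)),cv2.MORPH_OPEN,np.ones((3,3),np.uint8))
    N,lab,st,ce=cv2.connectedComponentsWithStats(wood)
    print('wood comps',[(st[i].tolist(),ce[i].round(1).tolist()) for i in range(1,N) if st[i,4]>150])
    e=[seat+s*px+.024*n+w*np.cross(n,px) for s in (.02,.1) for w in (-.012,.012)]+[seat+.1*px+w*np.cross(n,px) for w in (-.012,.012)]
    print('expected handle top corners',proj(e,'wrist').round(0).tolist())
if __name__=='__main__': home(sys.argv[1]); rows([regrip(.035,.012,.03),regrip(.035,.012,0)])
E
python3 home.py paddle_wide
```

```text
scene paddle_wide [(np.float64(0.0), np.float64(-0.0023), np.float64(0.0028), 0.73)]
scene paddle_wide_tip [(np.float64(-0.0006), np.float64(0.0027), np.float64(0.0005), 0.59)]
top paddle_wide [(np.float64(0.0017), np.float64(-0.0021), np.float64(-0.0053), 0.44)]
top paddle_wide_tip [(np.float64(0.0001), np.float64(0.0036), np.float64(-0.0022), 0.56)]
wrist paddle_wide [(np.float64(0.0004), np.float64(-0.0001), np.float64(0.0037), 0.74)]
wrist paddle_wide_tip [(np.float64(-0.0004), np.float64(-0.0026), np.float64(-0.002), 0.7)]
wood comps [([237, 139, 32, 79, 1922], [252.3, 175.3])]
expected handle top corners [[267.0, 213.0], [242.0, 213.0], [272.0, 165.0], [238.0, 165.0], [271.0, 138.0], [239.0, 138.0]]
3 T [ [0.01,0,0.87],[0,0,0.87],[0,0,0.75] ]
  W [ [0,0,0],[-0.01,0,-0.01],[0,0,0] ]
end [ 0.4894 -0.0157  0.3141] [ 3.141 -0.     1.309]
```

play_rows(translation=[[0.01,0,0.87],[0,0,0.87],[0,0,0.75],[0,0,0],[0,0,0],[0,0,0],[0,0,0],[0,0,0]], twist=[[0,0,0],[-0.01,0,-0.01],[0,0,0],[0,0,0],[0,0,0],[0,0,0],[0,0,0],[0,0,0]], gripper=[1,1,1,0,-1,-1,-1,-1])

```text
time: 23.85
tool_pos: [0.4899, -0.0152, 0.316]
ee_rot: [3.138, -0.001, 1.31]
wrist_force: [-0.2, -0.1, -0.7]
width: 0.0573
finger_force: 0.0
```

play_rows(translation=[[0,0,0],[0,0,0],[0,0,0],[0,0,0],[0,0,0],[0,0,0],[0,0,0]], twist=[[0,0,0],[0,0,0],[0,0,0],[0,0,0],[0,0,0],[0,0,0],[0,0,0]], gripper=[-1,-1,-1,-1,-1,-1,-1])

```text
time: 24.55
tool_pos: [0.4895, -0.0151, 0.3142]
ee_rot: [3.141, -0.0, 1.31]
wrist_force: [-0.5, 0.4, 0.0]
width: 0.024
finger_force: 30.0
```

```bash
cat > go2.py <<'E'
from plan import *
import sys
slot=int(sys.argv[1]); p,q=pose();o=robot.get_obs();print(p,o['width'],o['finger_force'])
S=stand(slot,.035,.012,.13)
# lift off along +n first (blade off bed), then up, then over
rows([(p+.03*n+[0,0,.10],q,.8),(S[0]+[0,0,.02],S[1],.75),S])
E
python3 go2.py 2
```

```text
[ 0.48948294 -0.01512865  0.31424592] 0.0240381755938073 29.99276429414749
8 T [ [-0.13,0,-0.76],[-0.13,0,-0.76],[-0.14,0,-0.75],[-0.13,0,-0.76],[-0.74,0.18,0.03],[-0.75,0.17,-0.02],[-0.74,0.17,-0.06],[-0.73,0.17,-0.12] ]
  W [ [0,0,0],[0,0,0],[0,0,0],[0,0,0],[0.02,0.65,-0.05],[0.03,0.66,-0.06],[0.02,0.65,-0.05],[0.02,0.66,-0.06] ]
8 T [ [-0.73,0.16,-0.16],[-0.72,0.16,-0.21],[-0.7,0.15,-0.26],[-0.69,0.15,-0.31],[-0.66,0.14,-0.34],[-0.64,0.14,-0.39],[-0.62,0.14,-0.44],[-0.58,0.13,-0.47] ]
  W [ [0.02,0.65,-0.05],[0.03,0.65,-0.05],[0.02,0.66,-0.06],[0.02,0.65,-0.05],[0.02,0.66,-0.06],[0.03,0.65,-0.05],[0.02,0.65,-0.05],[0.02,0.66,-0.06] ]
1 T [ [-0.36,0,0.35] ]
  W [ [0,0,0] ]
end [ 0.4749 -0.4021  0.4003] [ 3.141 -0.786  1.379]
```

```bash
sed -i 's/+.010+dx/-.010+dx/' plan.py; python3 go2.py 2
```

```text
[ 0.48948294 -0.01512865  0.31424592] 0.0240381755938073 29.99276429414749
8 T [ [-0.13,0,-0.76],[-0.13,0,-0.76],[-0.14,0,-0.75],[-0.13,0,-0.76],[-0.72,0.17,0.03],[-0.73,0.16,-0.02],[-0.72,0.16,-0.06],[-0.72,0.16,-0.1] ]
  W [ [0,0,0],[0,0,0],[0,0,0],[0,0,0],[0.02,0.6,-0.05],[0.02,0.61,-0.05],[0.02,0.6,-0.05],[0.02,0.6,-0.05] ]
8 T [ [-0.71,0.15,-0.14],[-0.71,0.15,-0.19],[-0.69,0.14,-0.24],[-0.67,0.14,-0.27],[-0.66,0.14,-0.31],[-0.64,0.13,-0.36],[-0.62,0.13,-0.39],[-0.6,0.12,-0.43] ]
  W [ [0.02,0.61,-0.05],[0.03,0.6,-0.05],[0.02,0.61,-0.05],[0.02,0.6,-0.05],[0.02,0.6,-0.05],[0.02,0.61,-0.05],[0.02,0.6,-0.05],[0.02,0.6,-0.05] ]
2 T [ [-0.56,0.12,-0.46],[-0.36,0,0.35] ]
  W [ [0.02,0.61,-0.05],[0,0,0] ]
end [ 0.4709 -0.4216  0.4002] [ 3.141 -0.786  1.379]
```

play_rows(translation=[[-0.13,0,-0.76],[-0.13,0,-0.76],[-0.14,0,-0.75],[-0.13,0,-0.76],[-0.72,0.17,0.03],[-0.73,0.16,-0.02],[-0.72,0.16,-0.06],[-0.72,0.16,-0.1]], twist=[[0,0,0],[0,0,0],[0,0,0],[0,0,0],[0.02,0.6,-0.05],[0.02,0.61,-0.05],[0.02,0.6,-0.05],[0.02,0.6,-0.05]], gripper=[-1,-1,-1,-1,-1,-1,-1,-1])

```text
time: 25.35
tool_pos: [0.4799, -0.1555, 0.4305]
ee_rot: [-3.137, -0.244, 1.33]
wrist_force: [0.4, 0.3, -1.6]
width: 0.0239
finger_force: 30.0
```

play_rows(translation=[[-0.71,0.15,-0.14],[-0.71,0.15,-0.19],[-0.69,0.14,-0.24],[-0.67,0.14,-0.27],[-0.66,0.14,-0.31],[-0.64,0.13,-0.36],[-0.62,0.13,-0.39],[-0.6,0.12,-0.43]], twist=[[0.02,0.61,-0.05],[0.03,0.6,-0.05],[0.02,0.61,-0.05],[0.02,0.6,-0.05],[0.02,0.6,-0.05],[0.02,0.61,-0.05],[0.02,0.6,-0.05],[0.02,0.6,-0.05]], gripper=[-1,-1,-1,-1,-1,-1,-1,-1])

```text
time: 26.15
tool_pos: [0.4718, -0.3935, 0.4205]
ee_rot: [-3.139, -0.727, 1.371]
wrist_force: [0.9, -0.7, -1.2]
width: 0.0238
finger_force: 30.0
```

play_rows(translation=[[-0.56,0.12,-0.46],[-0.36,0,0.35],[0,0,0],[0,0,0]], twist=[[0.02,0.61,-0.05],[0,0,0],[0,0,0],[0,0,0]], gripper=[-1,-1,-1,-1])

```text
time: 26.55
tool_pos: [0.471, -0.4216, 0.3994]
ee_rot: [-3.14, -0.787, 1.378]
wrist_force: [-0.3, 0.0, -1.5]
width: 0.0241
finger_force: 30.0
```

```bash
cat > chk.py <<'E'
from plan import *
import sys
from ov import proj
slot=int(sys.argv[1]); W=float(sys.argv[2]); name=sys.argv[3]
o=robot.get_obs();print(o['tool_pos'],o['ee_rot'],o['width'],o['finger_force'])
p,q=pose(); 
T=stand(slot,.035,.012,.13); print('pose err',(p-T[0]).round(4),(q*T[1].inv()).as_rotvec().round(4))
tip=T[0]+QT.apply([0,0,.18])-.135*Z+.012*U(a)
for c in ['scene','top']:
    im=robot.snapshot(c)
    for nm,t in ((name,tip+.1*Z),(name+'_tip',tip)):
        print(c,nm,[((np.array(d['centre'])-t).round(3).tolist(),round(d['score'],2)) for d in robot.spot_point(nm,c) if np.linalg.norm(np.array(d['centre'])-t)<.06][:1])
s=cv2.imread('pics/s0.png');s=cv2.cvtColor(save('scene','k%d'%slot),cv2.COLOR_RGB2BGR)
Y=np.cross(Z,U(a)); C=[tip+x*Z+y*Y for x,y in ((0,-W/2),(0,W/2),(.1,W/2),(.1,.012),(.2,.012),(.2,-.012),(.1,-.012),(.1,-W/2),(0,-W/2))]
f=4; u=proj(C,'scene'); off=[140,150]; z=cv2.resize(s[150:290,140:270],None,fx=f,fy=f,interpolation=3)
cv2.polylines(z,[np.round((u-off)*f).astype(int).reshape(-1,1,2)],False,(0,0,255),1)
cv2.imwrite('pics/k%dc.png'%slot,z)
D=stand(slot,.035,.012,.003)
rows([(T[0]+[0,0,-.05],T[1],.6),(D[0],D[1],.4)])
E
python3 chk.py 2 .06 paddle_wide
```

```text
[ 0.47100764 -0.42157457  0.39939492] [-3.14022205 -0.78694358  1.37788701] 0.024117884295471705 29.99218225479126
pose err [-0.     -0.     -0.0009] [0.0017 0.0007 0.    ]
scene paddle_wide [([-0.001, 0.003, 0.0], 0.56)]
scene paddle_wide_tip [([-0.003, -0.004, 0.003], 0.68)]
top paddle_wide [([0.002, -0.002, -0.0], 0.63)]
top paddle_wide_tip [([-0.002, -0.003, 0.005], 0.96)]
7 T [ [-0.45,0,0.45],[-0.46,0,0.44],[-0.27,0,0.27],[-0.27,0,0.28],[-0.28,0,0.27],[-0.27,0,0.27],[-0.27,0,0.28] ]
  W [ [0,0.01,0.01],[0.01,0,0.01],[0,0,0],[0,0,0],[0,0,0],[0,0,0],[0,0,0] ]
end [ 0.471  -0.4214  0.2732] [-3.141 -0.785  1.379]
```

View pics/k2c.png

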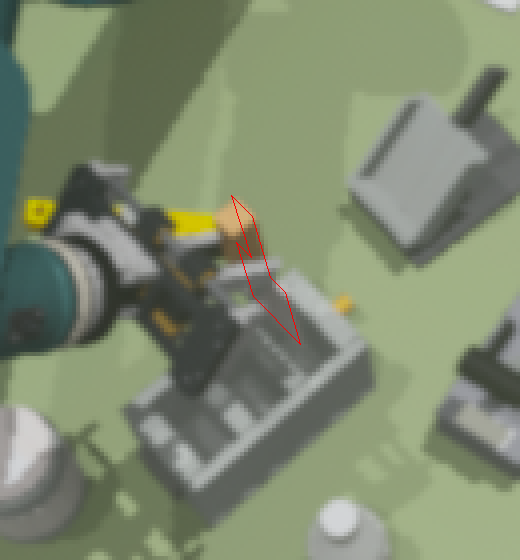

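The crop shows the wide paddle upright over the slot nearest the rest, and the network tip is within 4 mm of plan. I'm inserting with a 3 mm shift towards +y.

play_rows(translation=[[-0.4,0,0.5],[-0.46,0,0.44],[-0.27,0,0.27],[-0.27,0,0.28],[-0.28,0,0.27],[-0.27,0,0.27],[-0.27,0,0.28],[0,0,0]], twist=[[0,0.01,0.01],[0.01,0,0.01],[0,0,0],[0,0,0],[0,0,0],[0,0,0],[0,0,0],[0,0,0]], gripper=[-1,-1,-1,-1,-1,-1,-1,-1])

```text
time: 27.7
tool_pos: [0.4712, -0.4188, 0.2701]
ee_rot: [-3.137, -0.789, 1.374]
wrist_force: [-0.7, 0.5, -2.2]
width: 0.024
finger_force: 30.0
```

```bash
python3 - <<'E'
from plan import *
o=robot.get_obs();print(o['tool_pos'],o['ee_rot'],o['width'],o['wrist_force'],o['wrist_torque'])
p,q=pose();print((p-stand(2,.035,.012,0)[0]).round(4))
robot.snapshot('scene');robot.snapshot('top')
for c in ['scene','top']:
  for nm in ['paddle_wide','paddle_wide_tip']:
    print(c,nm,[(np.round(d['centre'],3).tolist(),round(d['score'],2)) for d in robot.spot_point(nm,c)][:2])
E
```

```text
[ 0.47115118 -0.41882387  0.27005147] [-3.1365489  -0.78890445  1.37440994] 0.02396021442890337 [-0.66008162  0.48912333 -2.24657731] [-0.47240601  0.03844285 -0.02720078]
[ 0.0001  0.0027 -0.0002]
scene paddle_wide [([0.492, -0.282, 0.111], 0.52)]
scene paddle_wide_tip [([0.49, 0.452, -0.002], 0.24)]
top paddle_wide [([0.498, -0.284, 0.106], 0.79), ([0.532, 0.256, 0.004], 0.61)]
top paddle_wide_tip [([0.497, -0.285, 0.013], 0.76), ([0.491, 0.452, 0.001], 0.56)]
```

play_rows(translation=[[0,0,0],[0,0,0],[0,0,0],[0,0,0],[0,0,0],[0,0,0],[0,0,0],[0,0,0]], twist=[[0,0,0],[0,0,0],[0,0,0],[0,0,0],[0,0,0],[0,0,0],[0,0,0],[0,0,0]], gripper=[0,1,1,1,1,1,1,1])

```text
time: 28.8
tool_pos: [0.4713, -0.419, 0.2721]
ee_rot: [-3.139, -0.787, 1.377]
wrist_force: [-0.1, -0.7, -0.0]
width: 0.0844
finger_force: 0.0
```

play_rows(translation=[[0,0,-0.5],[0,0,-0.8],[0,0,-0.9],[0,0,-0.9],[0,0,0],[0,0,0]], twist=[[0,0,0],[0,0,0],[0,0,0],[0,0,0],[0,0,0],[0,0,0]], gripper=[1,1,1,1,1,1])

```text
time: 29.4
tool_pos: [0.4545, -0.5055, 0.3596]
ee_rot: [-3.14, -0.786, 1.377]
wrist_force: [-0.1, -0.2, -0.7]
width: 0.094
finger_force: 0.0
```

```bash
python3 - <<'E'
from plan import *
robot.snapshot('scene');robot.snapshot('top')
for nm in ['paddle_wide','paddle_wide_tip','paddle_mid','paddle_mid_tip','isolator_grip']:
  for c in ['scene','top']:
    print(c,nm,[(np.round(d['centre'],3).tolist(),round(d['score'],2)) for d in robot.spot_point(nm,c)][:3])
rows([(np.array([.46,-.36,.46]),DOWN(1.5)),(np.array([.47,.19,.40]),DOWN(1.6))])
E
```

```text
scene paddle_wide [([0.495, -0.282, 0.107], 0.61)]
top paddle_wide [([0.5, -0.287, 0.01], 0.74), ([0.502, -0.283, 0.107], 0.63)]
scene paddle_wide_tip []
top paddle_wide_tip [([0.498, -0.288, 0.006], 0.76)]
scene paddle_mid [([0.388, 0.255, 0.002], 0.82), ([0.808, 0.234, -0.003], 0.8)]
top paddle_mid [([0.807, 0.234, 0.004], 0.96), ([0.389, 0.258, -0.001], 0.78), ([0.27, -0.253, -0.002], 0.72)]
scene paddle_mid_tip [([0.707, 0.237, 0.001], 0.92), ([0.401, 0.157, 0.003], 0.82), ([0.356, -0.201, 0.001], 0.76)]
top paddle_mid_tip [([0.401, 0.155, -0.002], 0.77), ([0.702, 0.236, 0.002], 0.69), ([0.355, -0.204, -0.001], 0.68)]
scene isolator_grip [([0.67, -0.217, 0.125], 0.53)]
top isolator_grip [([0.669, -0.22, 0.124], 0.87), ([0.541, 0.157, 0.001], 0.36)]
8 T [ [0.48,-0.06,0.09],[0.48,-0.06,0.04],[0.49,-0.05,0],[0.49,-0.04,-0.04],[0.48,-0.04,-0.09],[0.47,-0.03,-0.12],[0.46,-0.03,-0.17],[0.45,-0.02,-0.2] ]
  W [ [0.05,-0.87,-0.13],[0.05,-0.88,-0.13],[0.05,-0.87,-0.13],[0.06,-0.87,-0.13],[0.05,-0.88,-0.12],[0.05,-0.87,-0.13],[0.05,-0.87,-0.13],[0.05,-0.88,-0.13] ]
8 T [ [0.42,-0.02,-0.24],[0.92,-0.05,0.1],[0.91,-0.04,0.1],[0.92,-0.04,0.1],[0.91,-0.03,0.1],[0.92,-0.02,0.1],[0.92,-0.02,0.1],[0.92,-0.01,0.1] ]
  W [ [0.05,-0.87,-0.13],[0,0,-0.07],[0,0,-0.06],[0,0,-0.07],[0,0,-0.07],[0,0,-0.06],[0,0,-0.07],[0,0,-0.07] ]
8 T [ [0.91,-0.01,0.1],[0.92,0.01,0.1],[0.92,0,0.1],[0.91,0.01,0.1],[0.92,0.02,0.1],[0.92,0.03,0.09],[0.91,0.03,0.1],[0.92,0.04,0.1] ]
  W [ [0,0,-0.06],[0,0,-0.07],[0,0,-0.07],[0,0,-0.06],[0,0,-0.07],[0,0,-0.07],[0,0,-0.06],[0,0,-0.07] ]
end [0.4701 0.19   0.4002] [3.141 0.    1.6  ]
```

Wide stands upright in its slot. Mid was knocked to about (.389,.256), so I'll look at it from above.

play_rows(translation=[[0.48,-0.06,0.09],[0.48,-0.06,0.04],[0.49,-0.05,0],[0.49,-0.04,-0.04],[0.48,-0.04,-0.09],[0.47,-0.03,-0.12],[0.46,-0.03,-0.17],[0.45,-0.02,-0.2]], twist=[[0.05,-0.87,-0.13],[0.05,-0.88,-0.13],[0.05,-0.87,-0.13],[0.06,-0.87,-0.13],[0.05,-0.88,-0.12],[0.05,-0.87,-0.13],[0.05,-0.87,-0.13],[0.05,-0.88,-0.13]], gripper=[1,1,1,1,1,1,1,1])

```text
time: 30.8
tool_pos: [0.4593, -0.3755, 0.4498]
ee_rot: [3.136, -0.083, 1.488]
wrist_force: [0.6, 0.2, -0.3]
width: 0.0942
finger_force: 0.0
```

play_rows(translation=[[0.42,-0.02,-0.24],[0.92,-0.05,0.1],[0.91,-0.04,0.1],[0.92,-0.04,0.1],[0.91,-0.03,0.1],[0.92,-0.02,0.1],[0.92,-0.02,0.1],[0.92,-0.01,0.1]], twist=[[0.05,-0.87,-0.13],[0,0,-0.07],[0,0,-0.06],[0,0,-0.07],[0,0,-0.07],[0,0,-0.06],[0,0,-0.07],[0,0,-0.07]], gripper=[1,1,1,1,1,1,1,1])

```text
time: 31.6
tool_pos: [0.4642, -0.1018, 0.432]
ee_rot: [3.141, 0.0, 1.547]
wrist_force: [0.4, -0.4, 0.4]
width: 0.0942
finger_force: 0.0
```

play_rows(translation=[[0.91,-0.01,0.1],[0.92,0.01,0.1],[0.92,0,0.1],[0.91,0.01,0.1],[0.92,0.02,0.1],[0.92,0.03,0.09],[0.91,0.03,0.1],[0.92,0.04,0.1]], twist=[[0,0,-0.06],[0,0,-0.07],[0,0,-0.07],[0,0,-0.06],[0,0,-0.07],[0,0,-0.07],[0,0,-0.06],[0,0,-0.07]], gripper=[1,1,1,1,1,1,1,1])

```text
time: 32.4
tool_pos: [0.4697, 0.1914, 0.4003]
ee_rot: [3.141, -0.0, 1.6]
wrist_force: [0.3, -0.6, 0.6]
width: 0.0938
finger_force: 0.0
```

play_rows(translation=[[0,0,0],[0,0,0]], twist=[[0,0,0],[0,0,0]], gripper=[1,1])

```text
time: 32.6
tool_pos: [0.4699, 0.1903, 0.4]
ee_rot: [-3.142, 0.001, 1.602]
wrist_force: [-0.2, -0.4, 0.5]
width: 0.0938
finger_force: 0.0
```

```bash
cat > grab.py <<'E'
from det import *
from plan import *
import sys
W=float(sys.argv[1]); im=save('wrist','g%d'%(W*1000)); print(pose()[0])
D=detect(im)
for d in D: print({k:(v.tolist() if hasattr(v,'tolist') else v) for k,v in d.items()})
d=[d for d in D if abs(d['w']-W)<.005 and d['L']<.203][0]
g=.022; o=d['org']/2+d['org_h']/2; y=np.radians(d['yaw'])
rows([pick(o,y,g,.022,.08),pick(o,y,g,.022,0)])
E
python3 grab.py .044
```

```text
[0.47009949 0.18959641 0.40025896]
{'w': 0.044, 'yaw': 97.4, 'tip': [0.3998, 0.1561], 'org': [0.387, 0.2552], 'org_h': [0.3873, 0.2526], 'hc': [0.3802, 0.3075], 'L': 0.197}
{'w': 0.029, 'yaw': 97.7, 'tip': [0.5424, 0.1585], 'org': [0.5291, 0.2576], 'org_h': [0.5294, 0.2554], 'hc': [0.5221, 0.31], 'L': 0.198}
7 T [ [0.55,-0.52,0.74],[0.57,-0.51,0.74],[0.58,-0.49,0.74],[0.59,-0.48,0.73],[0,0,0.67],[0,0,0.67],[0,0,0.66] ]
  W [ [0,0,-0.25],[0,0,-0.25],[0,0.01,-0.25],[0,0,-0.25],[0,0,0],[0,0,0],[0,0,0] ]
end [0.3842 0.2756 0.2022] [ 3.141 -0.     1.7  ]
```

play_rows(translation=[[0.55,-0.52,0.74],[0.57,-0.51,0.74],[0.58,-0.49,0.74],[0.59,-0.48,0.73],[0,0,0.67],[0,0,0.67],[0,0,0.66],[0,0,0]], twist=[[0,0,-0.25],[0,0,-0.25],[0,0.01,-0.25],[0,0,-0.25],[0,0,0],[0,0,0],[0,0,0],[0,0,0]], gripper=[1,1,1,1,1,1,1,0])

```text
time: 33.45
tool_pos: [0.3847, 0.2747, 0.2011]
ee_rot: [-3.141, 0.0, 1.698]
wrist_force: [-0.7, 0.3, 1.0]
width: 0.0887
finger_force: 0.0
```

play_rows(translation=[[0,0,0],[0,0,0],[0,0,0],[0,0,0],[0,0,0],[0,0,0],[0,0,0],[0,0,0]], twist=[[0,0,0],[0,0,0],[0,0,0],[0,0,0],[0,0,0],[0,0,0],[0,0,0],[0,0,0]], gripper=[-1,-1,-1,-1,-1,-1,-1,-1])

```text
time: 34.25
tool_pos: [0.3843, 0.2761, 0.2021]
ee_rot: [3.141, -0.001, 1.7]
wrist_force: [0.3, -0.6, -0.3]
width: 0.0254
finger_force: 0.0
```

play_rows(translation=[[0,0,0],[0,0,0],[0,0,0],[0,0,0]], twist=[[0,0,0],[0,0,0],[0,0,0],[0,0,0]], gripper=[-1,-1,-1,-1])

```text
time: 34.65
tool_pos: [0.3843, 0.2761, 0.2021]
ee_rot: [3.141, -0.001, 1.7]
wrist_force: [0.2, 0.8, -0.1]
width: 0.024
finger_force: 30.0
```

```bash
cat > over.py <<'E'
from plan import *
p,q=pose();o=robot.get_obs();print(p,o['ee_rot'],o['width'],o['finger_force'])
L=lay(.022,.022,.006,.05)
rows([(p+[0,0,.2],q,.8),(L[0]+[0,0,.12],L[1],.7)])
E
python3 over.py
```

```text
[0.38428554 0.27606871 0.20206437] [ 3.14125412e+00 -7.16472071e-04  1.69981806e+00] 0.023952732909151325 29.99994546175003
8 T [ [0,0,-0.71],[0,0,-0.72],[0,0,-0.71],[0,0,-0.72],[0,0,-0.71],[0,0,-0.72],[0,0,-0.71],[-0.68,0,-0.02] ]
  W [ [0,0,0],[0,0,0],[0,0,0],[0,0,0],[0,0,0],[0,0,0],[0,0,0],[-0.09,0.46,0.22] ]
8 T [ [-0.68,0.02,-0.06],[-0.68,0.03,-0.09],[-0.67,0.04,-0.12],[-0.66,0.07,-0.14],[-0.66,0.07,-0.18],[-0.64,0.1,-0.2],[-0.64,0.11,-0.24],[-0.62,0.12,-0.26] ]
  W [ [-0.09,0.45,0.22],[-0.09,0.46,0.21],[-0.09,0.45,0.22],[-0.09,0.46,0.22],[-0.09,0.45,0.22],[-0.09,0.46,0.22],[-0.09,0.45,0.21],[-0.09,0.46,0.22] ]
8 T [ [-0.6,0.15,-0.28],[-0.58,0.15,-0.32],[-0.57,0.18,-0.34],[-0.55,0.18,-0.36],[-0.53,0.21,-0.38],[-0.5,0.22,-0.41],[-0.48,0.23,-0.43],[-0.46,0.24,-0.44] ]
  W [ [-0.09,0.46,0.22],[-0.09,0.45,0.22],[-0.09,0.46,0.21],[-0.09,0.45,0.22],[-0.09,0.46,0.22],[-0.09,0.45,0.22],[-0.09,0.46,0.22],[-0.09,0.45,0.21] ]
end [ 0.444  -0.1843  0.4186] [ 3.141 -0.785  1.31 ]
```

play_rows(translation=[[0,0,-0.71],[0,0,-0.72],[0,0,-0.71],[0,0,-0.72],[0,0,-0.71],[0,0,-0.72],[0,0,-0.71],[-0.68,0,-0.02]], twist=[[0,0,0],[0,0,0],[0,0,0],[0,0,0],[0,0,0],[0,0,0],[0,0,0],[-0.09,0.46,0.22]], gripper=[-1,-1,-1,-1,-1,-1,-1,-1])

```text
time: 35.45
tool_pos: [0.3879, 0.2507, 0.4072]
ee_rot: [3.125, -0.051, 1.682]
wrist_force: [0.8, -0.0, -0.5]
width: 0.0235
finger_force: 30.0
```

play_rows(translation=[[-0.68,0.02,-0.06],[-0.68,0.03,-0.09],[-0.67,0.04,-0.12],[-0.66,0.07,-0.14],[-0.66,0.07,-0.18],[-0.64,0.1,-0.2],[-0.64,0.11,-0.24],[-0.62,0.12,-0.26]], twist=[[-0.09,0.45,0.22],[-0.09,0.46,0.21],[-0.09,0.45,0.22],[-0.09,0.46,0.22],[-0.09,0.45,0.22],[-0.09,0.46,0.22],[-0.09,0.45,0.21],[-0.09,0.46,0.22]], gripper=[-1,-1,-1,-1,-1,-1,-1,-1])

```text
time: 36.25
tool_pos: [0.4155, 0.0309, 0.4107]
ee_rot: [3.099, -0.417, 1.509]
wrist_force: [0.8, -1.4, -1.5]
width: 0.0239
finger_force: 30.0
```

play_rows(translation=[[-0.6,0.15,-0.28],[-0.58,0.15,-0.32],[-0.57,0.18,-0.34],[-0.55,0.18,-0.36],[-0.53,0.21,-0.38],[-0.5,0.22,-0.41],[-0.48,0.23,-0.43],[-0.46,0.24,-0.44]], twist=[[-0.09,0.46,0.22],[-0.09,0.45,0.22],[-0.09,0.46,0.21],[-0.09,0.45,0.22],[-0.09,0.46,0.22],[-0.09,0.45,0.22],[-0.09,0.46,0.22],[-0.09,0.45,0.21]], gripper=[-1,-1,-1,-1,-1,-1,-1,-1])

```text
time: 37.05
tool_pos: [0.4439, -0.1857, 0.4182]
ee_rot: [-3.14, -0.786, 1.307]
wrist_force: [0.3, 0.3, -0.6]
width: 0.0236
finger_force: 30.0
```

play_rows(translation=[[0,0,0],[0,0,0]], twist=[[0,0,0],[0,0,0]], gripper=[-1,-1])

```text
time: 37.25
tool_pos: [0.4439, -0.1847, 0.418]
ee_rot: [-3.14, -0.785, 1.307]
wrist_force: [0.5, 0.6, -2.0]
width: 0.0236
finger_force: 30.0
```

```bash
cat > held.py <<'E'
from plan import *
import sys
o=robot.get_obs();p,q=pose();L=lay(.022,.022,.006,.05);print(o['width'],(p-L[0]-[0,0,.12]).round(4),(q*L[1].inv()).as_rotvec().round(3))
org=p+q.apply([0,0,.18])-.022*px-.022*n
for c in ['scene','top','wrist']:
    robot.snapshot(c)
    for nm,t in ((sys.argv[1],org),(sys.argv[1]+'_tip',org-.1*px)):
        print(c,nm,[((np.array(d['centre'])-t).round(3).tolist(),round(d['score'],2)) for d in robot.spot_point(nm,c) if np.linalg.norm(np.array(d['centre'])-t)<.08][:1])
rows([L,lay(.022,.022,.006,.002)],.6)
E
python3 held.py paddle_mid
```

```text
0.023614872614185923 [-0.0003 -0.0004 -0.0007] [-0.     0.001 -0.   ]
scene paddle_mid [([0.001, 0.004, 0.003], 0.83)]
scene paddle_mid_tip [([0.004, 0.004, 0.003], 0.79)]
top paddle_mid [([0.003, 0.006, 0.001], 0.92)]
top paddle_mid_tip [([0.0, -0.002, 0.001], 0.64)]
wrist paddle_mid [([0.006, 0.001, 0.007], 0.58)]
wrist paddle_mid_tip [([-0.001, 0.006, 0.006], 0.85)]
7 T [ [-0.43,0,0.42],[-0.42,0,0.43],[-0.43,0,0.42],[-0.42,0.01,0.42],[-0.43,0,0.43],[0,0,0.6],[0,0,0.6] ]
  W [ [0,0,0],[0,0,0.01],[0,0.01,0],[0,0,0],[-0.01,0,0],[0,0,0],[0,0,0] ]
end [ 0.4531 -0.1514  0.2647] [ 3.141 -0.786  1.31 ]
```

Held as planned. I'm laying it with the same sequence, releasing, and backing out to vertical.

play_rows(translation=[[-0.43,0,0.42],[-0.42,0,0.43],[-0.43,0,0.42],[-0.42,0.01,0.42],[-0.43,0,0.43],[0,0,0.6],[0,0,0.6],[0,0,0]], twist=[[0,0,0],[0,0,0.01],[0,0.01,0],[0,0,0],[-0.01,0,0],[0,0,0],[0,0,0],[0,0,0]], gripper=[-1,-1,-1,-1,-1,-1,-1,-1])

```text
time: 38.5
tool_pos: [0.4529, -0.1506, 0.263]
ee_rot: [-3.138, -0.787, 1.307]
wrist_force: [-0.1, 0.4, -0.9]
width: 0.0237
finger_force: 30.0
```

play_rows(translation=[[0,0,0],[0,0,0],[0,0,0],[0,0,0],[0,0,0],[0,0,0],[0,0,0],[0,0,0]], twist=[[0,0,0],[0,0,0],[0,0,0],[0,0,0],[0,0,0],[0,0,0],[0,0,0],[0,0,0]], gripper=[1,1,1,1,1,1,1,1])

```text
time: 39.3
tool_pos: [0.4531, -0.1519, 0.2645]
ee_rot: [3.141, -0.786, 1.308]
wrist_force: [1.0, 0.2, 0.2]
width: 0.0843
finger_force: 0.0
```

play_rows(translation=[[0,0,-0.75],[0,0,-0.75],[0,0,-0.75],[0.57,0,0.23],[0.59,0,0.19],[0.6,0,0.13],[0.61,0,0.08],[0.61,0,0.02]], twist=[[0,0,0],[0,0,0],[0,0,0],[0,-0.87,0],[0,-0.88,0],[0,-0.87,0],[0,-0.87,0],[0,-0.87,0]], gripper=[1,1,1,1,1,1,1,1])

```text
time: 40.1
tool_pos: [0.466, -0.1031, 0.3762]
ee_rot: [3.141, -0.347, 1.308]
wrist_force: [1.2, 0.3, -1.4]
width: 0.094
finger_force: 0.0
```

play_rows(translation=[[0.62,0,-0.03],[0.61,0,-0.08],[0.6,0,-0.14],[0.58,0,-0.18],[0,0,0],[0,0,0]], twist=[[0,-0.88,0],[0,-0.87,0],[0,-0.87,0],[0,-0.87,0],[0,0,0],[0,0,0]], gripper=[1,1,1,1,1,1])

```text
time: 40.7
tool_pos: [0.4896, -0.0159, 0.4133]
ee_rot: [-3.141, -0.002, 1.31]
wrist_force: [0.1, -0.1, -0.1]
width: 0.0942
finger_force: 0.0
```

```bash
python3 home.py paddle_mid
```

```text
scene paddle_mid [(np.float64(0.0046), np.float64(-0.0018), np.float64(-0.0001), 0.68)]
scene paddle_mid_tip [(np.float64(0.0037), np.float64(0.0018), np.float64(-0.0027), 0.89)]
top paddle_mid [(np.float64(0.0029), np.float64(-0.0019), np.float64(-0.0057), 0.53)]
top paddle_mid_tip [(np.float64(0.001), np.float64(-0.0018), np.float64(-0.0044), 0.53)]
wrist paddle_mid []
wrist paddle_mid_tip [(np.float64(0.0048), np.float64(0.001), np.float64(0.0026), 0.79)]
wood comps [([237, 138, 33, 80, 1945], [252.8, 174.6])]
expected handle top corners [[267.0, 213.0], [241.0, 213.0], [271.0, 164.0], [237.0, 164.0], [270.0, 137.0], [238.0, 137.0]]
3 T [ [0.01,-0.01,0.87],[0.02,0,0.87],[0,0,0.75] ]
  W [ [0,-0.01,-0.01],[0,0,-0.01],[0,0,0] ]
end [ 0.4894 -0.0156  0.3138] [-3.141 -0.     1.309]
```

play_rows(translation=[[0.01,-0.01,0.87],[0.02,0,0.87],[0,0,0.75],[0,0,0],[0,0,0],[0,0,0],[0,0,0],[0,0,0]], twist=[[0,-0.01,-0.01],[0,0,-0.01],[0,0,0],[0,0,0],[0,0,0],[0,0,0],[0,0,0],[0,0,0]], gripper=[1,1,1,0,-1,-1,-1,-1])

```text
time: 41.95
tool_pos: [0.4899, -0.015, 0.3157]
ee_rot: [3.138, -0.0, 1.31]
wrist_force: [-0.2, 0.3, -0.2]
width: 0.0576
finger_force: 0.0
```

play_rows(translation=[[0,0,0],[0,0,0],[0,0,0],[0,0,0],[0,0,0],[0,0,0],[0,0,0]], twist=[[0,0,0],[0,0,0],[0,0,0],[0,0,0],[0,0,0],[0,0,0],[0,0,0]], gripper=[-1,-1,-1,-1,-1,-1,-1])

```text
time: 42.65
tool_pos: [0.4895, -0.015, 0.3139]
ee_rot: [-3.141, 0.0, 1.31]
wrist_force: [0.0, 0.1, 0.0]
width: 0.0237
finger_force: 30.0
```

```bash
sed -i 's/-.010+dx/-.007+dx/;s/,.135\*Z/,.135*Z/' plan.py; sed -i 's/S=stand(slot,.035,.012,.13)/S=stand(slot,.035,.012,.13)/; s/(p+.03\*n+\[0,0,.10\],q,.8)/(p+.03*n+[0,0,.20],q,.8)/; s/S\[0\]+\[0,0,.02\]/S[0]+[0,0,.13]/' go2.py; python3 go2.py 1
```

```text
[ 0.48949511 -0.0149511   0.31393311] 0.023743869531179938 29.999283850193024
8 T [ [-0.08,0,-0.79],[-0.07,0,-0.79],[-0.08,0,-0.79],[-0.07,0,-0.79],[-0.08,0,-0.79],[-0.08,0,-0.79],[-0.07,0,-0.79],[-0.71,0.15,0.01] ]
  W [ [0,0,0],[0,0,0],[0,0,0],[0,0,0],[0,0,0],[0,0,0],[0,0,0],[0.02,0.52,-0.04] ]
8 T [ [-0.72,0.15,-0.03],[-0.71,0.14,-0.07],[-0.71,0.14,-0.1],[-0.7,0.14,-0.14],[-0.69,0.14,-0.18],[-0.69,0.13,-0.22],[-0.67,0.13,-0.25],[-0.66,0.12,-0.28] ]
  W [ [0.02,0.53,-0.05],[0.01,0.52,-0.04],[0.02,0.52,-0.04],[0.02,0.53,-0.05],[0.02,0.52,-0.04],[0.02,0.52,-0.04],[0.01,0.53,-0.05],[0.02,0.52,-0.04] ]
8 T [ [-0.65,0.12,-0.32],[-0.62,0.12,-0.36],[-0.61,0.11,-0.38],[-0.59,0.12,-0.42],[-0.57,0.1,-0.45],[-0.54,0.11,-0.48],[-0.77,0,0.77],[-0.76,0,0.76] ]
  W [ [0.02,0.52,-0.04],[0.02,0.53,-0.05],[0.02,0.52,-0.04],[0.01,0.53,-0.05],[0.02,0.52,-0.04],[0.02,0.52,-0.04],[0,0,0],[0,0,0] ]
1 T [ [-0.77,0,0.77] ]
  W [ [0,0,0] ]
end [ 0.4611 -0.4728  0.4002] [-3.141 -0.785  1.379]
```

play_rows(translation=[[-0.08,0,-0.79],[-0.07,0,-0.79],[-0.08,0,-0.79],[-0.07,0,-0.79],[-0.08,0,-0.79],[-0.08,0,-0.79],[-0.07,0,-0.79],[-0.71,0.15,0.01]], twist=[[0,0,0],[0,0,0],[0,0,0],[0,0,0],[0,0,0],[0,0,0],[0,0,0],[0.02,0.52,-0.04]], gripper=[-1,-1,-1,-1,-1,-1,-1,-1])

```text
time: 43.45
tool_pos: [0.4822, -0.0626, 0.5403]
ee_rot: [3.133, -0.054, 1.32]
wrist_force: [1.1, -0.8, -1.0]
width: 0.0239
finger_force: 30.0
```

play_rows(translation=[[-0.72,0.15,-0.03],[-0.71,0.14,-0.07],[-0.71,0.14,-0.1],[-0.7,0.14,-0.14],[-0.69,0.14,-0.18],[-0.69,0.13,-0.22],[-0.67,0.13,-0.25],[-0.66,0.12,-0.28]], twist=[[0.02,0.53,-0.05],[0.01,0.52,-0.04],[0.02,0.52,-0.04],[0.02,0.53,-0.05],[0.02,0.52,-0.04],[0.02,0.52,-0.04],[0.01,0.53,-0.05],[0.02,0.52,-0.04]], gripper=[-1,-1,-1,-1,-1,-1,-1,-1])

```text
time: 44.25
tool_pos: [0.4701, -0.299, 0.5317]
ee_rot: [-3.134, -0.473, 1.348]
wrist_force: [-0.1, 0.4, -2.3]
width: 0.0238
finger_force: 30.0
```

play_rows(translation=[[-0.65,0.12,-0.32],[-0.62,0.12,-0.36],[-0.61,0.11,-0.38],[-0.59,0.12,-0.42],[-0.57,0.1,-0.45],[-0.54,0.11,-0.48],[-0.77,0,0.77],[-0.76,0,0.76]], twist=[[0.02,0.52,-0.04],[0.02,0.53,-0.05],[0.02,0.52,-0.04],[0.01,0.53,-0.05],[0.02,0.52,-0.04],[0.02,0.52,-0.04],[0,0,0],[0,0,0]], gripper=[-1,-1,-1,-1,-1,-1,-1,-1])

```text
time: 45.05
tool_pos: [0.461, -0.4748, 0.4423]
ee_rot: [3.139, -0.782, 1.378]
wrist_force: [-0.4, 1.1, -1.4]
width: 0.0236
finger_force: 30.0
```

play_rows(translation=[[-0.77,0,0.77],[0,0,0],[0,0,0]], twist=[[0,0,0],[0,0,0],[0,0,0]], gripper=[-1,-1,-1])

```text
time: 45.35
tool_pos: [0.4612, -0.4729, 0.3998]
ee_rot: [-3.14, -0.788, 1.377]
wrist_force: [0.4, 0.2, -0.1]
width: 0.0239
finger_force: 30.0
```

```bash
python3 chk.py 1 .044 paddle_mid
```

```text
[ 0.46123169 -0.47290672  0.39975591] [-3.13954252 -0.7876139   1.37732232] 0.023850752773376414 29.999609291553497
pose err [ 0.0001 -0.0003 -0.0005] [ 0.0025  0.001  -0.    ]
scene paddle_mid [([0.003, 0.001, 0.004], 0.54)]
scene paddle_mid_tip [([-0.001, -0.002, 0.0], 0.59)]
top paddle_mid [([0.003, 0.001, 0.004], 0.86)]
top paddle_mid_tip [([0.002, -0.004, 0.001], 0.71)]
7 T [ [-0.46,0,0.47],[-0.46,-0.01,0.46],[-0.27,0,0.27],[-0.27,0,0.27],[-0.28,0,0.28],[-0.27,0,0.27],[-0.27,0,0.27] ]
  W [ [0.01,0.02,0.01],[0.01,0.01,0.01],[0,0,0],[0,0,0],[0,0,0],[0,0,0],[0,0,0] ]
end [ 0.4609 -0.4726  0.2734] [ 3.141 -0.785  1.379]
```

play_rows(translation=[[-0.46,0,0.47],[-0.46,-0.01,0.46],[-0.27,0,0.27],[-0.27,0,0.27],[-0.28,0,0.28],[-0.27,0,0.27],[-0.27,0,0.27],[0,0,0]], twist=[[0.01,0.02,0.01],[0.01,0.01,0.01],[0,0,0],[0,0,0],[0,0,0],[0,0,0],[0,0,0],[0,0,0]], gripper=[-1,-1,-1,-1,-1,-1,-1,-1])

```text
time: 46.5
tool_pos: [0.4604, -0.4721, 0.2691]
ee_rot: [-3.136, -0.79, 1.374]
wrist_force: [0.4, -0.5, -0.6]
width: 0.0236
finger_force: 30.0
```

```bash
cat > ins.py <<'E'
from plan import *
import sys
o=robot.get_obs();print(o['tool_pos'],o['width'],o['wrist_force'],o['wrist_torque'])
p,q=pose();print((p-stand(int(sys.argv[1]),.035,.012,0)[0]).round(4),(q*QT.inv()).as_rotvec().round(3))
robot.snapshot('scene');robot.snapshot('top')
for c in ['scene','top']:
  for nm in [sys.argv[2],sys.argv[2]+'_tip','paddle_wide']:
    print(c,nm,[(np.round(d['centre'],3).tolist(),round(d['score'],2)) for d in robot.spot_point(nm,c)][:3])
E
python3 ins.py 1 paddle_mid
```

```text
[ 0.46040807 -0.47205817  0.26914012] 0.023595847382126306 [ 0.42579052 -0.48602682 -0.62488764] [-0.52762441  0.05195056  0.04026681]
[-0.0007  0.0005 -0.0011] [ 0.006  0.003 -0.   ]
scene paddle_mid [([0.807, 0.234, -0.002], 0.69), ([0.272, -0.254, 0.001], 0.68), ([0.488, -0.334, 0.11], 0.55)]
scene paddle_mid_tip [([0.356, -0.2, 0.001], 0.74), ([0.486, -0.335, 0.008], 0.63), ([0.704, 0.237, 0.0], 0.57)]
scene paddle_wide [([0.497, -0.282, 0.111], 0.71), ([0.49, -0.333, 0.11], 0.47), ([0.488, -0.03, 0.1], 0.24)]
top paddle_mid [([0.27, -0.253, -0.001], 0.93), ([0.805, 0.228, 0.004], 0.64), ([0.489, -0.332, 0.109], 0.62)]
top paddle_mid_tip [([0.704, 0.239, 0.001], 0.97), ([0.358, -0.207, 0.002], 0.81), ([0.489, -0.337, 0.007], 0.5)]
top paddle_wide [([0.498, -0.287, 0.106], 0.8)]
```

Mid is on its slot floor. I'll release, retreat, and go to look at slim.

play_rows(translation=[[0,0,0],[0,0,0],[0,0,0],[0,0,0],[0,0,0],[0,0,0],[0,0,0],[0,0,0]], twist=[[0,0,0],[0,0,0],[0,0,0],[0,0,0],[0,0,0],[0,0,0],[0,0,0],[0,0,0]], gripper=[0,1,1,1,1,1,1,1])

```text
time: 47.7
tool_pos: [0.4606, -0.4721, 0.2709]
ee_rot: [-3.138, -0.788, 1.376]
wrist_force: [0.3, 0.7, 0.1]
width: 0.0848
finger_force: 0.0
```

play_rows(translation=[[0,0,-0.5],[0,0,-0.8],[0,0,-0.9],[0,0,-0.9],[0,0,0],[0,0,0]], twist=[[0,0,0],[0,0,0],[0,0,0],[0,0,0],[0,0,0],[0,0,0]], gripper=[1,1,1,1,1,1])

```text
time: 48.3
tool_pos: [0.4439, -0.5588, 0.3583]
ee_rot: [-3.139, -0.787, 1.376]
wrist_force: [0.4, 0.0, 0.6]
width: 0.0938
finger_force: 0.0
```

```bash
python3 - <<'E'
from plan import *
robot.snapshot('scene');robot.snapshot('top')
for nm in ['paddle_wide','paddle_mid','paddle_slim','paddle_slim_tip','isolator_grip']:
  for c in ['scene','top']:
    print(c,nm,[(np.round(d['centre'],3).tolist(),round(d['score'],2)) for d in robot.spot_point(nm,c)][:4])
rows([(np.array([.46,-.41,.48]),DOWN(1.5)),(np.array([.52,.19,.40]),DOWN(1.65))])
E
```

```text
scene paddle_wide [([0.494, -0.284, 0.108], 0.51), ([0.486, -0.328, 0.006], 0.22)]
top paddle_wide [([0.498, -0.282, 0.106], 0.79)]
scene paddle_mid [([0.806, 0.233, -0.001], 0.88), ([0.489, -0.329, 0.108], 0.77), ([0.665, -0.176, -0.001], 0.67), ([0.274, -0.252, 0.0], 0.61)]
top paddle_mid [([0.271, -0.251, -0.0], 0.83), ([0.487, -0.33, 0.11], 0.65), ([0.49, -0.339, 0.006], 0.64), ([0.806, 0.235, -0.001], 0.61)]
scene paddle_slim [([0.526, 0.258, 0.002], 0.5)]
top paddle_slim [([0.53, 0.257, 0.005], 0.74), ([0.638, -0.392, 0.003], 0.67)]
scene paddle_slim_tip [([0.546, 0.159, 0.006], 0.55)]
top paddle_slim_tip [([0.543, 0.16, 0.004], 0.86), ([0.488, -0.331, 0.001], 0.66)]
scene isolator_grip [([0.67, -0.221, 0.127], 0.67), ([0.643, -0.388, 0.007], 0.53), ([0.489, -0.337, 0.007], 0.35), ([0.542, 0.158, 0.001], 0.22)]
top isolator_grip [([0.671, -0.221, 0.124], 0.6)]
8 T [ [0.53,-0.04,0.05],[0.53,-0.03,0.01],[0.54,-0.02,-0.04],[0.53,-0.01,-0.08],[0.51,-0.01,-0.13],[0.51,-0.01,-0.18],[0.49,0,-0.21],[0.46,0.01,-0.26] ]
  W [ [0.05,-0.87,-0.13],[0.05,-0.88,-0.13],[0.05,-0.87,-0.13],[0.05,-0.88,-0.13],[0.05,-0.87,-0.12],[0.05,-0.88,-0.13],[0.05,-0.87,-0.13],[0.05,-0.88,-0.13] ]
8 T [ [0.45,0.01,-0.3],[0.94,0.03,0.13],[0.94,0.03,0.12],[0.94,0.05,0.13],[0.94,0.05,0.12],[0.94,0.06,0.13],[0.94,0.08,0.12],[0.94,0.08,0.13] ]
  W [ [0.05,-0.87,-0.13],[0,0,-0.09],[0,0,-0.1],[0,0,-0.09],[0,0,-0.09],[0,0,-0.1],[0,0,-0.09],[0,0,-0.1] ]
8 T [ [0.94,0.09,0.12],[0.94,0.09,0.13],[0.93,0.11,0.12],[0.94,0.12,0.13],[0.93,0.12,0.12],[0.93,0.13,0.13],[0.93,0.14,0.12],[0.93,0.15,0.13] ]
  W [ [0,0,-0.09],[0,0,-0.09],[0,0,-0.1],[0,0,-0.09],[0,0,-0.09],[0,0,-0.1],[0,0,-0.09],[0,0,-0.1] ]
1 T [ [0.93,0.16,0.12] ]
  W [ [0,0,-0.09] ]
end [0.5199 0.1899 0.4001] [ 3.141 -0.     1.65 ]
```

play_rows(translation=[[0.53,-0.04,0.05],[0.53,-0.03,0.01],[0.54,-0.02,-0.04],[0.53,-0.01,-0.08],[0.51,-0.01,-0.13],[0.51,-0.01,-0.18],[0.49,0,-0.21],[0.46,0.01,-0.26]], twist=[[0.05,-0.87,-0.13],[0.05,-0.88,-0.13],[0.05,-0.87,-0.13],[0.05,-0.88,-0.13],[0.05,-0.87,-0.12],[0.05,-0.88,-0.13],[0.05,-0.87,-0.13],[0.05,-0.88,-0.13]], gripper=[1,1,1,1,1,1,1,1])

```text
time: 49.7
tool_pos: [0.4579, -0.4259, 0.4673]
ee_rot: [3.137, -0.084, 1.488]
wrist_force: [-0.2, -0.1, 0.3]
width: 0.0939
finger_force: 0.0
```

play_rows(translation=[[0.45,0.01,-0.3],[0.94,0.03,0.13],[0.94,0.03,0.12],[0.94,0.05,0.13],[0.94,0.05,0.12],[0.94,0.06,0.13],[0.94,0.08,0.12],[0.94,0.08,0.13]], twist=[[0.05,-0.87,-0.13],[0,0,-0.09],[0,0,-0.1],[0,0,-0.09],[0,0,-0.09],[0,0,-0.1],[0,0,-0.09],[0,0,-0.1]], gripper=[1,1,1,1,1,1,1,1])

```text
time: 50.5
tool_pos: [0.486, -0.146, 0.4449]
ee_rot: [3.141, -0.0, 1.566]
wrist_force: [1.0, -0.6, -0.0]
width: 0.094
finger_force: 0.0
```

play_rows(translation=[[0.94,0.09,0.12],[0.94,0.09,0.13],[0.93,0.11,0.12],[0.94,0.12,0.13],[0.93,0.12,0.12],[0.93,0.13,0.13],[0.93,0.14,0.12],[0.93,0.15,0.13]], twist=[[0,0,-0.09],[0,0,-0.09],[0,0,-0.1],[0,0,-0.09],[0,0,-0.09],[0,0,-0.1],[0,0,-0.09],[0,0,-0.1]], gripper=[1,1,1,1,1,1,1,1])

```text
time: 51.3
tool_pos: [0.5159, 0.1538, 0.4051]
ee_rot: [3.141, -0.001, 1.641]
wrist_force: [-0.2, 0.4, 0.4]
width: 0.0939
finger_force: 0.0
```

play_rows(translation=[[0.93,0.16,0.12],[0,0,0],[0,0,0]], twist=[[0,0,-0.09],[0,0,0],[0,0,0]], gripper=[1,1,1])

```text
time: 51.6
tool_pos: [0.5197, 0.1903, 0.3999]
ee_rot: [-3.141, 0.0, 1.651]
wrist_force: [-0.0, -0.3, 0.0]
width: 0.0942
finger_force: 0.0
```

```bash
python3 grab.py .028
```

```text
[0.51984929 0.18944863 0.40024306]
{'w': 0.029, 'yaw': 97.7, 'tip': [0.5425, 0.1588], 'org': [0.5292, 0.2579], 'org_h': [0.5295, 0.2553], 'hc': [0.5221, 0.3101], 'L': 0.197}
7 T [ [0.55,0.08,0.74],[0.55,0.1,0.74],[0.55,0.1,0.74],[0.55,0.1,0.74],[0,0,0.67],[0,0,0.66],[0,0,0.67] ]
  W [ [0,0,-0.14],[0,0,-0.14],[0,0,-0.13],[0,0,-0.14],[0,0,0],[0,0,0],[0,0,0] ]
end [0.5262 0.2785 0.2018] [3.141 0.    1.705]
```

play_rows(translation=[[0.55,0.08,0.74],[0.55,0.1,0.74],[0.55,0.1,0.74],[0.55,0.1,0.74],[0,0,0.67],[0,0,0.66],[0,0,0.67],[0,0,0]], twist=[[0,0,-0.14],[0,0,-0.14],[0,0,-0.13],[0,0,-0.14],[0,0,0],[0,0,0],[0,0,0],[0,0,0]], gripper=[1,1,1,1,1,1,1,0])

```text
time: 52.45
tool_pos: [0.5269, 0.2773, 0.2012]
ee_rot: [-3.141, 0.0, 1.702]
wrist_force: [-0.1, -0.7, -0.7]
width: 0.089
finger_force: 0.0
```

play_rows(translation=[[0,0,0],[0,0,0],[0,0,0],[0,0,0],[0,0,0],[0,0,0],[0,0,0],[0,0,0]], twist=[[0,0,0],[0,0,0],[0,0,0],[0,0,0],[0,0,0],[0,0,0],[0,0,0],[0,0,0]], gripper=[-1,-1,-1,-1,-1,-1,-1,-1])

```text
time: 53.25
tool_pos: [0.5263, 0.279, 0.2016]
ee_rot: [3.141, -0.0, 1.705]
wrist_force: [0.7, -0.4, -0.2]
width: 0.0254
finger_force: 0.0
```

play_rows(translation=[[0,0,0],[0,0,0],[0,0,0],[0,0,0]], twist=[[0,0,0],[0,0,0],[0,0,0],[0,0,0]], gripper=[-1,-1,-1,-1])

```text
time: 53.65
tool_pos: [0.5263, 0.279, 0.2017]
ee_rot: [3.141, -0.0, 1.705]
wrist_force: [0.2, -0.2, -0.1]
width: 0.0237
finger_force: 30.0
```

```bash
python3 over.py
```

```text
[0.52632898 0.27895182 0.2016525 ] [ 3.14134792e+00 -4.34815675e-04  1.70482650e+00] 0.023661116316532792 29.999549388885498
8 T [ [0,0,-0.71],[0,0,-0.72],[0,0,-0.71],[0,0,-0.72],[0,0,-0.71],[0,0,-0.72],[0,0,-0.71],[-0.66,-0.21,-0.03] ]
  W [ [0,0,0],[0,0,0],[0,0,0],[0,0,0],[0,0,0],[0,0,0],[0,0,0],[-0.09,0.46,0.22] ]
8 T [ [-0.66,-0.2,-0.05],[-0.66,-0.18,-0.09],[-0.66,-0.16,-0.12],[-0.66,-0.15,-0.16],[-0.66,-0.13,-0.18],[-0.64,-0.12,-0.21],[-0.64,-0.1,-0.25],[-0.63,-0.09,-0.27] ]
  W [ [-0.09,0.45,0.22],[-0.09,0.46,0.22],[-0.1,0.45,0.22],[-0.09,0.46,0.22],[-0.09,0.45,0.22],[-0.09,0.46,0.22],[-0.09,0.45,0.23],[-0.09,0.46,0.22] ]
8 T [ [-0.62,-0.06,-0.31],[-0.61,-0.05,-0.33],[-0.59,-0.04,-0.36],[-0.57,-0.02,-0.39],[-0.56,0,-0.41],[-0.53,0.01,-0.43],[-0.52,0.03,-0.47],[-0.49,0.05,-0.48] ]
  W [ [-0.09,0.46,0.22],[-0.1,0.45,0.22],[-0.09,0.46,0.22],[-0.09,0.45,0.22],[-0.09,0.46,0.22],[-0.09,0.45,0.22],[-0.09,0.46,0.22],[-0.09,0.45,0.22] ]
end [ 0.4443 -0.1843  0.4188] [-3.142 -0.785  1.309]
```

play_rows(translation=[[0,0,-0.71],[0,0,-0.72],[0,0,-0.71],[0,0,-0.72],[0,0,-0.71],[0,0,-0.72],[0,0,-0.71],[-0.66,-0.21,-0.03]], twist=[[0,0,0],[0,0,0],[0,0,0],[0,0,0],[0,0,0],[0,0,0],[0,0,0],[-0.09,0.46,0.22]], gripper=[-1,-1,-1,-1,-1,-1,-1,-1])

```text
time: 54.45
tool_pos: [0.5218, 0.2536, 0.4074]
ee_rot: [3.125, -0.05, 1.687]
wrist_force: [0.0, 0.7, -1.0]
width: 0.0236
finger_force: 30.0
```

play_rows(translation=[[-0.66,-0.2,-0.05],[-0.66,-0.18,-0.09],[-0.66,-0.16,-0.12],[-0.66,-0.15,-0.16],[-0.66,-0.13,-0.18],[-0.64,-0.12,-0.21],[-0.64,-0.1,-0.25],[-0.63,-0.09,-0.27]], twist=[[-0.09,0.45,0.22],[-0.09,0.46,0.22],[-0.1,0.45,0.22],[-0.09,0.46,0.22],[-0.09,0.45,0.22],[-0.09,0.46,0.22],[-0.09,0.45,0.23],[-0.09,0.46,0.22]], gripper=[-1,-1,-1,-1,-1,-1,-1,-1])

```text
time: 55.25
tool_pos: [0.4821, 0.0327, 0.4104]
ee_rot: [3.099, -0.417, 1.511]
wrist_force: [0.2, -0.0, -0.7]
width: 0.024
finger_force: 30.0
```

play_rows(translation=[[-0.62,-0.06,-0.31],[-0.61,-0.05,-0.33],[-0.59,-0.04,-0.36],[-0.57,-0.02,-0.39],[-0.56,0,-0.41],[-0.53,0.01,-0.43],[-0.52,0.03,-0.47],[-0.49,0.05,-0.48]], twist=[[-0.09,0.46,0.22],[-0.1,0.45,0.22],[-0.09,0.46,0.22],[-0.09,0.45,0.22],[-0.09,0.46,0.22],[-0.09,0.45,0.22],[-0.09,0.46,0.22],[-0.09,0.45,0.22]], gripper=[-1,-1,-1,-1,-1,-1,-1,-1])

```text
time: 56.05
tool_pos: [0.4438, -0.1855, 0.4186]
ee_rot: [-3.14, -0.786, 1.307]
wrist_force: [-0.3, -0.4, -1.2]
width: 0.0237
finger_force: 30.0
```

play_rows(translation=[[0,0,0],[0,0,0]], twist=[[0,0,0],[0,0,0]], gripper=[-1,-1])

```text
time: 56.25
tool_pos: [0.4442, -0.1847, 0.4184]
ee_rot: [-3.14, -0.785, 1.307]
wrist_force: [0.3, 0.1, -0.7]
width: 0.0239
finger_force: 30.0
```

```bash
python3 held.py paddle_slim
```

```text
0.02393049573660899 [ 0.     -0.0004 -0.0003] [-0.001  0.001 -0.001]
scene paddle_slim [([-0.001, -0.002, 0.002], 0.52)]
scene paddle_slim_tip [([-0.001, -0.0, 0.001], 0.7)]
top paddle_slim [([0.002, 0.001, 0.004], 0.65)]
top paddle_slim_tip [([-0.005, 0.002, 0.005], 0.55)]
wrist paddle_slim [([0.001, 0.005, 0.004], 0.92)]
wrist paddle_slim_tip [([0.003, 0.0, 0.002], 0.68)]
7 T [ [-0.43,0,0.42],[-0.42,0,0.43],[-0.43,0,0.42],[-0.43,0,0.42],[-0.43,0,0.43],[0,0,0.6],[0,0,0.6] ]
  W [ [0,0,0],[0,0,0],[0,0,0.01],[-0.01,0.01,0],[0,0,0],[0,0,0],[0,0,0] ]
end [ 0.4531 -0.1516  0.2646] [ 3.141 -0.786  1.309]
```

play_rows(translation=[[-0.43,0,0.42],[-0.42,0,0.43],[-0.43,0,0.42],[-0.43,0,0.42],[-0.43,0,0.43],[0,0,0.6],[0,0,0.6],[0,0,0]], twist=[[0,0,0],[0,0,0],[0,0,0.01],[-0.01,0.01,0],[0,0,0],[0,0,0],[0,0,0],[0,0,0]], gripper=[-1,-1,-1,-1,-1,-1,-1,-1])

```text
time: 57.5
tool_pos: [0.4527, -0.1506, 0.2627]
ee_rot: [-3.137, -0.787, 1.306]
wrist_force: [-1.2, 0.4, -1.7]
width: 0.0236
finger_force: 30.0
```

play_rows(translation=[[0,0,0],[0,0,0],[0,0,0],[0,0,0],[0,0,0],[0,0,0],[0,0,0],[0,0,0]], twist=[[0,0,0],[0,0,0],[0,0,0],[0,0,0],[0,0,0],[0,0,0],[0,0,0],[0,0,0]], gripper=[1,1,1,1,1,1,1,1])

```text
time: 58.3
tool_pos: [0.453, -0.1521, 0.2644]
ee_rot: [-3.142, -0.786, 1.308]
wrist_force: [0.2, 0.4, 0.1]
width: 0.0845
finger_force: 0.0
```

play_rows(translation=[[0,0,-0.75],[0,0,-0.75],[0,0,-0.75],[0.57,0,0.23],[0.59,0,0.19],[0.6,0,0.13],[0.61,0,0.08],[0.61,0,0.02]], twist=[[0,0,0],[0,0,0],[0,0,0],[0,-0.87,0],[0,-0.88,0],[0,-0.87,0],[0,-0.87,0],[0,-0.87,0]], gripper=[1,1,1,1,1,1,1,1])

```text
time: 59.1
tool_pos: [0.4659, -0.1032, 0.3761]
ee_rot: [3.141, -0.347, 1.308]
wrist_force: [-0.7, -0.5, -0.4]
width: 0.0941
finger_force: 0.0
```

play_rows(translation=[[0.62,0,-0.03],[0.61,0,-0.08],[0.6,0,-0.14],[0.58,0,-0.18],[0,0,0],[0,0,0]], twist=[[0,-0.88,0],[0,-0.87,0],[0,-0.87,0],[0,-0.87,0],[0,0,0],[0,0,0]], gripper=[1,1,1,1,1,1])

```text
time: 59.7
tool_pos: [0.4895, -0.0161, 0.4133]
ee_rot: [-3.141, -0.002, 1.31]
wrist_force: [-0.4, 0.7, -0.0]
width: 0.094
finger_force: 0.0
```

```bash
python3 home.py paddle_slim
```

```text
scene paddle_slim [(np.float64(0.0035), np.float64(-0.0035), np.float64(0.0009), 0.61)]
scene paddle_slim_tip [(np.float64(0.001), np.float64(0.001), np.float64(-0.0006), 0.82)]
top paddle_slim []
top paddle_slim_tip []
wrist paddle_slim [(np.float64(0.0048), np.float64(0.0017), np.float64(-0.0004), 0.88)]
wrist paddle_slim_tip [(np.float64(0.0034), np.float64(0.0023), np.float64(-0.0004), 0.55)]
wood comps [([238, 138, 32, 79, 1960], [253.0, 174.5])]
expected handle top corners [[267.0, 213.0], [241.0, 213.0], [272.0, 164.0], [237.0, 164.0], [271.0, 137.0], [238.0, 137.0]]
3 T [ [0.02,0,0.87],[0.01,-0.01,0.87],[0,0,0.75] ]
  W [ [0,-0.01,-0.01],[0,0,-0.01],[0,0,0] ]
end [ 0.4893 -0.0157  0.3138] [-3.141 -0.     1.309]
```

Home again (the wood outline is the same as for the others). I'm regripping.

play_rows(translation=[[0.02,0,0.87],[0.01,-0.01,0.87],[0,0,0.75],[0,0,0],[0,0,0],[0,0,0],[0,0,0],[0,0,0]], twist=[[0,-0.01,-0.01],[0,0,-0.01],[0,0,0],[0,0,0],[0,0,0],[0,0,0],[0,0,0],[0,0,0]], gripper=[1,1,1,0,-1,-1,-1,-1])

```text
time: 60.95
tool_pos: [0.4899, -0.0152, 0.3157]
ee_rot: [3.138, -0.0, 1.31]
wrist_force: [0.6, -0.2, 0.1]
width: 0.0575
finger_force: 0.0
```

play_rows(translation=[[0,0,0],[0,0,0],[0,0,0],[0,0,0],[0,0,0],[0,0,0],[0,0,0]], twist=[[0,0,0],[0,0,0],[0,0,0],[0,0,0],[0,0,0],[0,0,0],[0,0,0]], gripper=[-1,-1,-1,-1,-1,-1,-1])

```text
time: 61.65
tool_pos: [0.4894, -0.0151, 0.3139]
ee_rot: [-3.141, 0.0, 1.31]
wrist_force: [-1.1, -0.5, 1.0]
width: 0.0236
finger_force: 30.0
```

```bash
python3 go2.py 0
```

```text
[ 0.48940832 -0.01512787  0.31391466] 0.02357737217391219 29.99901384115219
8 T [ [-0.08,0,-0.79],[-0.07,0,-0.79],[-0.08,0,-0.79],[-0.07,0,-0.79],[-0.08,0,-0.79],[-0.08,0,-0.79],[-0.07,0,-0.79],[-0.71,0.14,0.01] ]
  W [ [0,0,0],[0,0,0],[0,0,0],[0,0,0],[0,0,0],[0,0,0],[0,0,0],[0.02,0.46,-0.04] ]
8 T [ [-0.71,0.13,-0.03],[-0.71,0.14,-0.06],[-0.71,0.13,-0.09],[-0.7,0.13,-0.12],[-0.69,0.12,-0.16],[-0.69,0.12,-0.19],[-0.68,0.12,-0.22],[-0.67,0.12,-0.25] ]
  W [ [0.01,0.46,-0.04],[0.02,0.47,-0.04],[0.01,0.46,-0.03],[0.02,0.46,-0.04],[0.01,0.46,-0.04],[0.02,0.46,-0.04],[0.02,0.47,-0.04],[0.01,0.46,-0.04] ]
8 T [ [-0.65,0.11,-0.29],[-0.65,0.11,-0.31],[-0.63,0.11,-0.34],[-0.61,0.1,-0.37],[-0.59,0.1,-0.4],[-0.58,0.1,-0.43],[-0.56,0.09,-0.45],[-0.53,0.1,-0.48] ]
  W [ [0.02,0.46,-0.03],[0.01,0.46,-0.04],[0.02,0.46,-0.04],[0.01,0.46,-0.04],[0.02,0.47,-0.04],[0.02,0.46,-0.04],[0.01,0.46,-0.03],[0.02,0.46,-0.04] ]
3 T [ [-0.77,0,0.77],[-0.76,0,0.76],[-0.77,0,0.77] ]
  W [ [0,0,0],[0,0,0],[0,0,0] ]
end [ 0.4507 -0.5266  0.4002] [-3.141 -0.785  1.378]
```

play_rows(translation=[[-0.08,0,-0.79],[-0.07,0,-0.79],[-0.08,0,-0.79],[-0.07,0,-0.79],[-0.08,0,-0.79],[-0.08,0,-0.79],[-0.07,0,-0.79],[-0.71,0.14,0.01]], twist=[[0,0,0],[0,0,0],[0,0,0],[0,0,0],[0,0,0],[0,0,0],[0,0,0],[0.02,0.46,-0.04]], gripper=[-1,-1,-1,-1,-1,-1,-1,-1])

```text
time: 62.45
tool_pos: [0.4817, -0.0627, 0.5403]
ee_rot: [3.134, -0.048, 1.32]
wrist_force: [0.1, -0.5, -1.8]
width: 0.0238
finger_force: 30.0
```

play_rows(translation=[[-0.71,0.13,-0.03],[-0.71,0.14,-0.06],[-0.71,0.13,-0.09],[-0.7,0.13,-0.12],[-0.69,0.12,-0.16],[-0.69,0.12,-0.19],[-0.68,0.12,-0.22],[-0.67,0.12,-0.25]], twist=[[0.01,0.46,-0.04],[0.02,0.47,-0.04],[0.01,0.46,-0.03],[0.02,0.46,-0.04],[0.01,0.46,-0.04],[0.02,0.46,-0.04],[0.02,0.47,-0.04],[0.01,0.46,-0.04]], gripper=[-1,-1,-1,-1,-1,-1,-1,-1])

```text
time: 63.25
tool_pos: [0.4663, -0.297, 0.5319]
ee_rot: [-3.134, -0.418, 1.343]
wrist_force: [0.1, -0.5, -1.6]
width: 0.0242
finger_force: 30.0
```

play_rows(translation=[[-0.65,0.11,-0.29],[-0.65,0.11,-0.31],[-0.63,0.11,-0.34],[-0.61,0.1,-0.37],[-0.59,0.1,-0.4],[-0.58,0.1,-0.43],[-0.56,0.09,-0.45],[-0.53,0.1,-0.48]], twist=[[0.02,0.46,-0.03],[0.01,0.46,-0.04],[0.02,0.46,-0.04],[0.01,0.46,-0.04],[0.02,0.47,-0.04],[0.02,0.46,-0.04],[0.01,0.46,-0.03],[0.02,0.46,-0.04]], gripper=[-1,-1,-1,-1,-1,-1,-1,-1])

```text
time: 64.05
tool_pos: [0.4506, -0.5279, 0.5296]
ee_rot: [-3.14, -0.787, 1.377]
wrist_force: [0.9, 0.5, -1.4]
width: 0.0237
finger_force: 30.0
```

play_rows(translation=[[-0.77,0,0.77],[-0.76,0,0.76],[-0.77,0,0.77],[0,0,0],[0,0,0]], twist=[[0,0,0],[0,0,0],[0,0,0],[0,0,0],[0,0,0]], gripper=[-1,-1,-1,-1,-1])

```text
time: 64.55
tool_pos: [0.4508, -0.5268, 0.3995]
ee_rot: [-3.139, -0.788, 1.377]
wrist_force: [-0.6, 0.3, -1.1]
width: 0.0241
finger_force: 30.0
```

```bash
python3 chk.py 0 .028 paddle_slim
```

```text
[ 0.45081441 -0.52677121  0.39952976] [-3.1389704  -0.78786905  1.37688219] 0.024089113194334225 29.99673217535019
pose err [ 0.0002 -0.0002 -0.0007] [ 0.0028  0.0013 -0.0001]
scene paddle_slim [([-0.0, 0.001, 0.002], 0.46)]
scene paddle_slim_tip [([-0.0, -0.001, -0.0], 0.74)]
top paddle_slim [([0.001, -0.002, 0.008], 0.68)]
top paddle_slim_tip [([0.001, -0.006, 0.008], 0.81)]
7 T [ [-0.46,0,0.47],[-0.47,-0.01,0.46],[-0.27,0,0.27],[-0.27,0,0.27],[-0.28,0,0.28],[-0.27,0,0.27],[-0.27,0,0.27] ]
  W [ [0.01,0.02,0.01],[0.01,0.02,0.01],[0,0,0],[0,0,0],[0,0,0],[0,0,0],[0,0,0] ]
end [ 0.4505 -0.5266  0.2733] [ 3.141 -0.786  1.379]
```

play_rows(translation=[[-0.46,0,0.47],[-0.47,-0.01,0.46],[-0.27,0,0.27],[-0.27,0,0.27],[-0.28,0,0.28],[-0.27,0,0.27],[-0.27,0,0.27],[0,0,0]], twist=[[0.01,0.02,0.01],[0.01,0.02,0.01],[0,0,0],[0,0,0],[0,0,0],[0,0,0],[0,0,0],[0,0,0]], gripper=[-1,-1,-1,-1,-1,-1,-1,-1])

```text
time: 65.7
tool_pos: [0.45, -0.5261, 0.2689]
ee_rot: [-3.136, -0.791, 1.374]
wrist_force: [-0.4, 0.7, -0.6]
width: 0.024
finger_force: 30.0
```

```bash
python3 ins.py 0 paddle_slim
```

```text
[ 0.44995037 -0.52608961  0.26887916] 0.023966038661304107 [-0.40809864  0.67034238 -0.61990807] [-0.50000825 -0.03028462  0.03164415]
[-0.0006  0.0005 -0.0014] [ 0.007  0.003 -0.   ]
scene paddle_slim [([0.473, -0.385, 0.108], 0.46)]
scene paddle_slim_tip [([0.488, -0.328, 0.007], 0.63), ([0.476, -0.39, 0.007], 0.42)]
scene paddle_wide [([0.497, -0.285, 0.11], 0.62)]
top paddle_slim [([0.477, -0.39, 0.114], 0.57)]
top paddle_slim_tip [([0.472, -0.393, 0.009], 0.58)]
top paddle_wide [([0.499, -0.282, 0.108], 0.83), ([0.5, -0.274, 0.01], 0.33)]
```

play_rows(translation=[[0,0,0],[0,0,0],[0,0,0],[0,0,0],[0,0,0],[0,0,0],[0,0,0],[0,0,0]], twist=[[0,0,0],[0,0,0],[0,0,0],[0,0,0],[0,0,0],[0,0,0],[0,0,0],[0,0,0]], gripper=[0,1,1,1,1,1,1,1])

```text
time: 66.9
tool_pos: [0.4501, -0.5261, 0.2707]
ee_rot: [-3.137, -0.789, 1.376]
wrist_force: [-0.1, 0.2, -0.9]
width: 0.0846
finger_force: 0.0
```

play_rows(translation=[[0,0,-0.5],[0,0,-0.8],[0,0,-0.9],[0,0,-0.9],[0,0,0],[0,0,0]], twist=[[0,0,0],[0,0,0],[0,0,0],[0,0,0],[0,0,0],[0,0,0]], gripper=[1,1,1,1,1,1])

```text
time: 67.5
tool_pos: [0.4334, -0.6129, 0.3578]
ee_rot: [-3.138, -0.788, 1.376]
wrist_force: [-0.5, -0.4, 0.1]
width: 0.0938
finger_force: 0.0
```

```bash
python3 - <<'E'
from plan import *
s=cv2.cvtColor(save('scene','e1'),cv2.COLOR_RGB2BGR);t=cv2.cvtColor(save('top','e2'),cv2.COLOR_RGB2BGR)
cv2.imwrite('pics/e.png',np.hstack([cv2.resize(s[180:290,150:290],(400,314),interpolation=3),cv2.resize(t[120:240,280:433],(400,314),interpolation=3)]))
for nm in ['paddle_wide','paddle_mid','paddle_slim','isolator_grip']:
  for c in ['scene','top']:
    print(c,nm,[(np.round(d['centre'],3).tolist(),round(d['score'],2)) for d in robot.spot_point(nm,c)][:4])
Dn=DOWN(1.5)
rows([(np.array([.46,-.46,.47]),Dn),(np.array([.668,-.265,.44]),DOWN(1.57)),(np.array([.668,-.265,.317]),DOWN(1.57)),(np.array([.668,-.155,.317]),DOWN(1.57),.4),(np.array([.668,-.18,.317]),DOWN(1.57)),(np.array([.668,-.18,.43]),DOWN(1.57))])
E
```

```text
scene paddle_wide [([0.497, -0.282, 0.106], 0.56)]
top paddle_wide [([0.5, -0.284, 0.108], 0.63)]
scene paddle_mid [([0.808, 0.235, -0.002], 0.79), ([0.273, -0.251, 0.002], 0.59), ([0.492, -0.334, 0.109], 0.58)]
top paddle_mid [([0.268, -0.257, -0.004], 0.93), ([0.806, 0.232, 0.001], 0.73), ([0.489, -0.332, 0.109], 0.66)]
scene paddle_slim [([0.475, -0.386, 0.108], 0.72), ([0.487, -0.333, 0.007], 0.48), ([0.497, -0.274, 0.009], 0.43)]
top paddle_slim [([0.476, -0.391, 0.111], 0.48), ([0.475, -0.388, 0.01], 0.32)]
scene isolator_grip [([0.669, -0.219, 0.129], 0.65)]
top isolator_grip [([0.67, -0.222, 0.126], 0.78), ([0.491, -0.329, 0.006], 0.52)]
8 T [ [0.52,-0.01,0.09],[0.53,0,0.03],[0.53,0,0],[0.53,0.01,-0.06],[0.52,0.02,-0.1],[0.51,0.02,-0.14],[0.49,0.03,-0.19],[0.48,0.03,-0.23] ]
  W [ [0.05,-0.88,-0.13],[0.05,-0.87,-0.13],[0.05,-0.88,-0.13],[0.05,-0.88,-0.12],[0.05,-0.87,-0.13],[0.05,-0.88,-0.13],[0.05,-0.87,-0.13],[0.05,-0.88,-0.13] ]
8 T [ [0.45,0.04,-0.27],[0.75,0.69,0.11],[0.74,0.7,0.1],[0.73,0.71,0.11],[0.73,0.71,0.1],[0.72,0.73,0.11],[0.71,0.72,0.11],[0.7,0.74,0.1] ]
  W [ [0.05,-0.88,-0.13],[0,0,-0.1],[0,0,-0.1],[0,0,-0.1],[0,0,-0.1],[0,0,-0.1],[0,0,-0.1],[0,0,-0.1] ]
8 T [ [0,0,0.77],[0,0,0.77],[0,0,0.77],[0,0,0.77],[0.39,0,0],[0.4,0,0],[0.39,0,0],[0.39,0,0] ]
  W [ [0,0,0],[0,0,0],[0,0,0],[0,0,0],[0,0,0],[0,0,0],[0,0,0],[0,0,0] ]
7 T [ [0.4,0,0],[0.39,0,0],[0.39,0,0],[-0.62,0,0],[0,0,-0.94],[0,0,-0.95],[0,0,-0.94] ]
  W [ [0,0,0],[0,0,0],[0,0,0],[0,0,0],[0,0,0],[0,0,0],[0,0,0] ]
end [ 0.668  -0.18    0.4301] [-3.141  0.     1.57 ]
```

View pics/e.png

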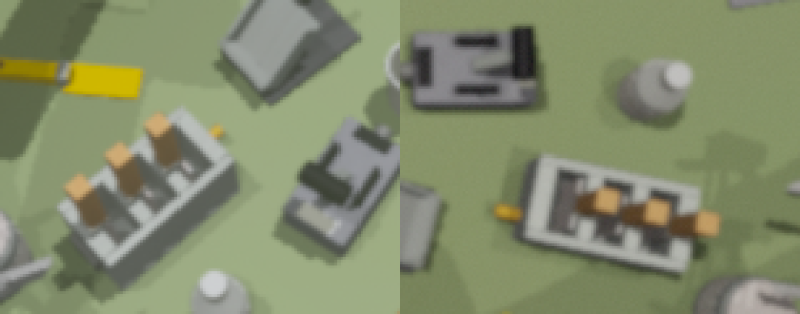

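Both crops show three handles standing upright in the three slots, with the isolator still OFF over the white plate. Now I'm switching it on.

play_rows(translation=[[0.52,-0.01,0.09],[0.53,0,0.03],[0.53,0,0],[0.53,0.01,-0.06],[0.52,0.02,-0.1],[0.51,0.02,-0.14],[0.49,0.03,-0.19],[0.48,0.03,-0.23]], twist=[[0.05,-0.88,-0.13],[0.05,-0.87,-0.13],[0.05,-0.88,-0.13],[0.05,-0.88,-0.12],[0.05,-0.87,-0.13],[0.05,-0.88,-0.13],[0.05,-0.87,-0.13],[0.05,-0.88,-0.13]], gripper=[-1,-1,-1,-1,-1,-1,-1,-1])

```text
time: 68.8
tool_pos: [0.4567, -0.4763, 0.4584]
ee_rot: [3.137, -0.084, 1.488]
wrist_force: [-0.3, 0.8, 0.8]
width: 0.0331
finger_force: 0.0
```

play_rows(translation=[[0.45,0.04,-0.27],[0.75,0.69,0.11],[0.74,0.7,0.1],[0.73,0.71,0.11],[0.73,0.71,0.1],[0.72,0.73,0.11],[0.71,0.72,0.11],[0.7,0.74,0.1]], twist=[[0.05,-0.88,-0.13],[0,0,-0.1],[0,0,-0.1],[0,0,-0.1],[0,0,-0.1],[0,0,-0.1],[0,0,-0.1],[0,0,-0.1]], gripper=[-1,-1,-1,-1,-1,-1,-1,-1])

```text
time: 69.6
tool_pos: [0.6688, -0.264, 0.4402]
ee_rot: [-3.142, 0.0, 1.571]
wrist_force: [-0.1, -0.2, 0.0]
width: 0.0003
finger_force: 0.0
```

play_rows(translation=[[0,0,0],[0,0,0]], twist=[[0,0,0],[0,0,0]], gripper=[-1,-1])

```text
time: 69.8
tool_pos: [0.6684, -0.2646, 0.4395]
ee_rot: [-3.14, 0.0, 1.572]
wrist_force: [-0.6, 0.6, 1.0]
width: 0.0005
finger_force: 0.0
```

play_rows(translation=[[0,0,0.77],[0,0,0.77],[0,0,0.77],[0,0,0.77],[0.39,0,0],[0.4,0,0],[0.39,0,0],[0.39,0,0]], twist=[[0,0,0],[0,0,0],[0,0,0],[0,0,0],[0,0,0],[0,0,0],[0,0,0],[0,0,0]], gripper=[-1,-1,-1,-1,-1,-1,-1,-1])

```text
time: 70.6
tool_pos: [0.6682, -0.2014, 0.3209]
ee_rot: [3.136, 0.002, 1.57]
wrist_force: [0.7, -0.4, 1.1]
width: 0.0002
finger_force: 0.4
```

play_rows(translation=[[0.4,0,0],[0.39,0,0],[0.39,0,0],[-0.62,0,0],[0,0,-0.94],[0,0,-0.95],[0,0,-0.94],[0,0,0]], twist=[[0,0,0],[0,0,0],[0,0,0],[0,0,0],[0,0,0],[0,0,0],[0,0,0],[0,0,0]], gripper=[-1,-1,-1,-1,-1,-1,-1,-1])

```text
time: 71.4
tool_pos: [0.668, -0.1792, 0.4381]
ee_rot: [3.129, 0.005, 1.571]
wrist_force: [0.3, -1.1, 1.4]
width: 0.0004
finger_force: 0.0
```

```bash
python3 - <<'E'
from plan import *
robot.snapshot('scene');robot.snapshot('top');print(robot.get_obs()['time'],pose()[0])
for nm in ['isolator_grip','paddle_wide','paddle_mid','paddle_slim']:
  for c in ['scene','top']:
    print(c,nm,[(np.round(d['centre'],3).tolist(),round(d['score'],2)) for d in robot.spot_point(nm,c)][:4])
E
```

```text
71.5 [ 0.66808286 -0.17942921  0.4312763 ]
scene isolator_grip [([0.665, -0.127, 0.128], 0.72), ([0.49, -0.338, 0.01], 0.23)]
top isolator_grip [([0.666, -0.128, 0.122], 0.71), ([0.476, -0.383, 0.008], 0.65), ([0.666, -0.176, -0.002], 0.5)]
scene paddle_wide [([0.497, -0.28, 0.109], 0.66)]
top paddle_wide [([0.5, -0.282, 0.107], 0.49), ([0.498, -0.273, 0.011], 0.42)]
scene paddle_mid [([0.811, 0.234, -0.001], 0.87), ([0.273, -0.251, 0.002], 0.71), ([0.49, -0.338, 0.113], 0.54), ([0.482, -0.384, 0.007], 0.3)]
top paddle_mid [([0.269, -0.252, -0.0], 0.94), ([0.805, 0.233, 0.005], 0.69), ([0.489, -0.334, 0.105], 0.52)]
scene paddle_slim [([0.476, -0.386, 0.108], 0.75), ([0.647, -0.389, 0.006], 0.56)]
top paddle_slim [([0.478, -0.39, 0.111], 0.67), ([0.664, -0.014, 0.003], 0.33)]
```

The isolator is ON, all three paddles stand, and the robot touches nothing, so I'm handing in.

```bash
python3 -c "
from bench import robot
print(robot.close_job())"
```

```text
the job is handed in; nothing more can be done
None
```

The job is handed in at 71.5 s: isolator switched off, wide, mid and slim paddles each laid on the rest, regripped and stood in the tank in that order, then isolator back on; on the first try the wide paddle struck the rest and swung in the grip, so I laid it flat on the bench and took it again.

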